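# Clamp a vial with the cam knob

## Robot

A 6-joint arm with a two-finger parallel gripper is mounted at the origin on a cart in front of the work surface, level with it; the furniture and walls round the work are solid. World frame = base frame: x ahead of the robot, y to its left, z up, the work surface at z = 0. Lengths are in m, angles in rad, forces in N, time in s.
With the tool pointing down it reaches from about 0.3 to 0.775 m from the base axis. Payload 14.6 kg.
Tool frame: the origin (TCP) lies at the very end of the fingers, on their centre line; the grasp point (between the pads) lies 19 mm behind it; z points along the fingers, y is the direction in which the jaws open and shut (so a half turn about z gives the same grasp; the last joint's range is limited). The gripper opens to 94 mm and grips with 3 to 60 N. Pads are 16 mm wide; open, the fingers measure 119 mm over their backs; the gripper's body (75 mm by 177 mm) begins 78 mm behind the grasp point.
Start: joints at [-1.317, 0.3, 1.521, -0, 1.321, -0.067], TCP at [0.173, -0.522, 0.205] pointing down, gripper open.
Joint ranges: [-3.03, 3.03], [-0.79, 2.21], [0.23, 2.52], [-1.04, 4.18], [0, 3.07], [-2.55, 2.55]. Speed limits (rad/s): [2.22, 2.22, 2.57, 3.14, 3.14, 3.14].

## Interface

Orientations are given as [roll, pitch, yaw] about the fixed x, y, z axes, in that order (R = Rz(yaw) Ry(pitch) Rx(roll)).
In Python, from station import get_obs, vision, hand_in gives the robot as it stands.
- The arm moves only by the tool play_rows, never from a script. Its argument "moves" is a list of rows, each an object with "claw": the opening, from 0 (shut) to 1 (fully open); "linear": the shift along the tool's x, y, z in mm, a list of three; "turn": the turn, a rotation vector about the tool's x, y, z in rad, a list of three. In form: [{"claw": claw, "linear": [tx, ty, tz], "turn": [ax, ay, az]}, ...]. A call has 1 to 8 rows; each row is the pose to reach, as a shift and turn from the pose measured when the call began, along the tool's axes at that moment; what a row does not reach only later rows make up. A row lasts 1/8 s, in which the tool goes at most 62.5 mm and 10.7 degrees, less where a joint would pass 70% of its speed; a pose out of reach is approached as far as the arm can. A call with a gripper value outside its range is refused whole. The fingers move at their own pace and stop on an object; "force" is the grip in N (left out, the last holds). Time passes only in rows, so rows that repeat a pose let the fingers close. It gives the time, the measured TCP pose, the force and the opening at its end, in the units of the state.
- get_obs(): the state, without advancing time (a new reading comes with each control period).
- vision.camera(name): name is "scene" or "top" or "wrist"; returns the picture (400x640x3 uint8, blue, green, red); there is no depth.
- vision.camera_info(name): a dict with "camera_matrix" (3x3 intrinsics, pixels), "k1" (the pictures are not rectified: a ray, as slopes to the right and down, at radius r is drawn at 1 + k1 r^2 times it, then the intrinsics apply), "rvec" (rotation vector, rad) and "tvec" (3), from world to camera coordinates, as OpenCV has them; the wrist camera has in their place "mount" (4x4, takes a point from camera to tool coordinates, whose origin is the TCP and whose axes are the flange's). Camera axes: x right, y down, z forward; pixel columns grow to the right and rows downward; lengths in m; the calibration is good to about 2 mm. A picture is of the moment at which its call begins: read the wrist's pose just before it. camera_info takes no time and is no camera call.
- hand_in(): hands the job in, once; it reports no verdict.
The state is a dict: "time_s": time; "qpos": joint angles; "joint_vel": joint speeds; "tau": joint torques, N m; "ee_pos": TCP position; "eef_rot": TCP orientation; "force": force on the tool from outside, world axes, zero at the start; "moment": the same for the moment, N m; "grip_width": finger opening in m.
Only numpy, scipy, OpenCV 4.12 (cv2) and the standard library are available. Lean on these libraries where they do the work, as an engineer would, in place of code of your own. Each camera call takes 0.05 s, during which the arm holds its last target.

## Task

Stand the vial of blue liquid upright in the empty socket of the vial clamp and let go of it. Then turn the clamp's red knob clockwise until the sprung jaw drops into the hidden cam notch and grips the vial, stopping there without forcing the knob on against the notch's end wall. Treat the glass gently and leave the other vial, the jars and the tape roll where they are.

Things in the scene. Friction and masses are not known exactly. Their poses are not given: they have to be found in the camera images.
- vial_mid (a point): centre (half-way up, 49 mm above the underside) of the loose vial to be clamped: clear round glass vial with pale blue liquid and a white screw cap, 28 mm across, 98 mm tall, 40 to 70 g, standing upright on the worktop; point z axis is its long axis, pointing to the cap
- white_vial: bystander: a vial of the same size with whitish contents, to be left alone; origin at the centre of its underside
- sample_jar: bystander: clear jar with dark grey powder and white cap, 33 x 33 x 55 mm; origin at the centre of its underside
- sample_jar_b: bystander: clear jar with beige contents and white cap, 33 x 33 x 55 mm; origin at the centre of its underside
- tape_roll: bystander: yellow roll of label tape lying flat, 68 mm across, 19 mm high; origin at the centre of its underside
- vial_clamp: the fixed vial clamp: aluminium base plate 104 x 230 mm, 10 mm thick, screwed to the worktop (position and heading vary); origin on the worktop under the middle. Its y axis runs from the knob (60 mm on the -y side) to the vial socket (60 mm on the +y side); z is up. Beside the knob and around the socket nothing rises more than 56 mm above the worktop
- socket (a point): centre of the socket's floor, 10 mm above the worktop. Round hole 34 mm across, mouth chamfered, in a grey block 30 mm high; the vial stands on this floor. Above the block: rubber V faces on the knob side (54 mm high, 16 mm off the axis), jaw pad and bar on the far side (56 mm high, 18 mm off), jaw rods at both sides (46 mm high, 25 mm off). A seated vial reaches 108 mm: hold its upper half
- knob_grip (a point): middle of the knob's red bar grip, on the vertical axis about which it turns, 80 mm above the worktop. The bar is 52 mm long along this point's x axis, 16 mm thick along its y axis, and spans 62 to 96 mm above the worktop; the axes turn with the knob; white mark on the +x end. Below it a 40 mm wide black flange (56 to 62 mm high) and the grey cover (37 mm high)
- cam_knob (a joint): turn of the red knob, rad; grows clockwise seen from above, 0 to 2.2, starts below 0.2. The covered cam's one notch sits at an unseen, varying angle: the jaw drops, over about 0.15 rad, at a reading between 0.45 and 1.3. Until then even friction (about 0.2 N m), none or a pull ahead in the drop, then 0.25 rad of play up to the notch's end wall, where turning on loads the roller (0.5 N m: 17 N)
- clamp_slide (a joint): travel of the sprung jaw frame towards the knob, m: about 0 (open) while its roller rides on the round of the cam, then 0.006 to 0.008 when the roller has dropped into the notch with a vial in the socket (0.010 with an empty socket). Spring force about 11 N. It cannot be opened by hand
- clamp_pad: rubber pad of the jaw, 26 mm wide, 18 mm high, 27 to 45 mm above the socket's floor, on the side of the vial away from the knob; it presses the vial towards the knob. Body axes are the clamp's, the body's origin that of the clamp
- cam_roller: small brass roller at the knob end of the jaw frame, half hidden under the cover, that rides on the cam; once it has dropped (jaw travel over 5 mm) the end wall must not load it above 25 N. Body axes are the clamp's, the body's origin that of the clamp

How it is judged:
By the outcome, as a careful person would: the job done as asked, in the order asked, and still so for the second after the job is handed in, with the robot touching nothing.
It also fails if it takes over 58 s, if anything falls off the work surface, if the arm or the gripper's body presses on something with over 40 N, if the wrist force passes 120 N, or if a joint passes its speed limit or range.

## Working session

There is one attempt and no reset: what is moved stays moved. The work goes in short steps, Python scripts to look and compute and a tool call to move; the robot and the scene stay as the last step left them, time stands still between calls to the robot, and variables do not carry over. Pictures are saved under pics/ and viewed, and the job is handed in when it is done.

Besides the shell and the picture viewer there is one more tool, called after "Emit:" as a command line: name --argument value ..., lists and objects as JSON in quotes. play_rows: Moves the arm, as the interface text tells. Its arguments: {"type":"object","properties":{"moves":{"type":"array","items":{"type":"object","properties":{"claw":{"type":"number"},"linear":{"type":"array","items":{"type":"number"}},"turn":{"type":"array","items":{"type":"number"}}}}},"force":{"type":"number"}},"required":["moves"]}

```bash
mkdir -p pics; ls
python3 - <<'E'
from station import get_obs, vision
import cv2
o=get_obs(); print(o)
for n in ("scene","top","wrist"):
    im=vision.camera(n); cv2.imwrite(f"pics/{n}0.png",im); print(n,vision.camera_info(n))
E
```

```text
pics
{'time_s': 0.0, 'qpos': array([-1.31660348e+00,  3.00461737e-01,  1.52157086e+00, -1.53135996e-05,
        1.32070577e+00, -6.66016386e-02]), 'joint_vel': array([ 0.00021329,  0.00127085, -0.00079071,  0.00122019,  0.00026721,
       -0.00067593]), 'tau': array([ 4.30283990e-05, -5.31807482e+01, -3.52731550e+01,  7.08829123e-02,
        2.44949665e-02, -1.29725327e-04]), 'ee_pos': array([ 0.17335322, -0.5216916 ,  0.20489579]), 'eef_rot': array([-3.14044849e+00, -6.14502820e-05,  3.20798248e-01]), 'force': array([ 0.06535731,  0.09163833, -0.73617596]), 'moment': array([0.02832904, 0.03553091, 0.00776405]), 'grip_width': 0.09376694332914529}
scene {'camera_matrix': array([[483.90010259,   0.        , 327.19417567],
       [  0.        , 483.90010259, 197.31304518],
       [  0.        ,   0.        ,   1.        ]]), 'k1': -0.11208333336157227, 'rvec': array([ 1.27043259, -2.33760566,  0.85071546]), 'tvec': array([0.28844465, 0.40352807, 1.10441936])}
top {'camera_matrix': array([[409.06947307,   0.        , 322.87744884],
       [  0.        , 409.06947307, 199.43603918],
       [  0.        ,   0.        ,   1.        ]]), 'k1': -0.09514388086848762, 'rvec': array([ 2.20794299, -2.16315507,  0.09281287]), 'tvec': array([-1.15660355e-03,  5.33640627e-01,  1.41089220e+00])}
wrist {'camera_matrix': array([[343.04860297,   0.        , 320.01717017],
       [  0.        , 343.04860297, 200.68381249],
       [  0.        ,   0.        ,   1.        ]]), 'k1': -0.05024338985226759, 'mount': array([[ 2.72648181e-04, -9.64582845e-01, -2.63779949e-01,
         7.65037222e-02],
       [ 9.99999462e-01,  5.26872581e-04, -8.93033077e-04,
        -7.76092593e-05],
       [ 1.00038281e-03, -2.63779563e-01,  9.64582470e-01,
        -1.79789297e-01],
       [ 0.00000000e+00,  0.00000000e+00,  0.00000000e+00,
         1.00000000e+00]])}
```

View pics/scene0.png

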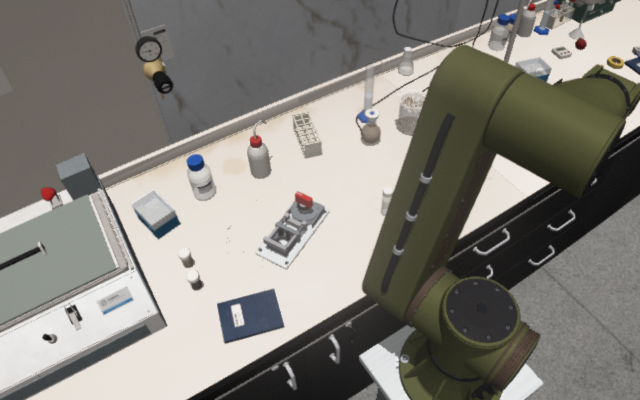

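View pics/top0.png

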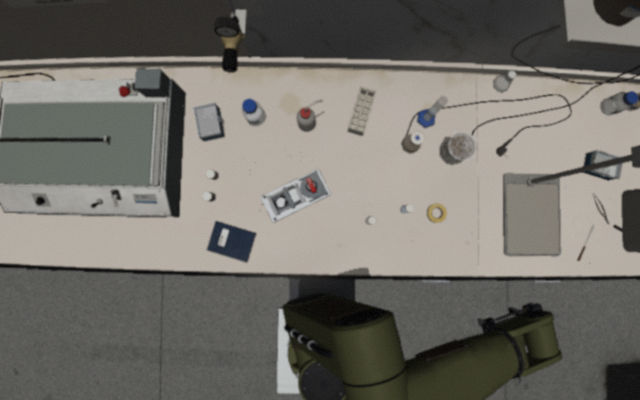

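View pics/wrist0.png

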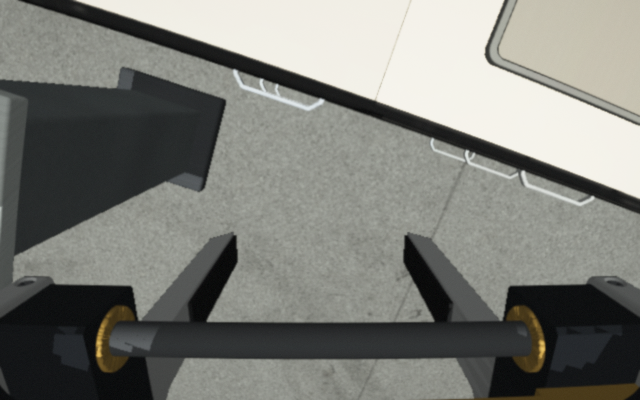

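```bash
cat > h.py <<'E'
import numpy as np, cv2
from scipy.spatial.transform import Rotation as Rot
from station import get_obs, vision
def ray(name,u,v,obs=None):
    c=vision.camera_info(name);K=c["camera_matrix"]
    p=np.array([(u-K[0,2])/K[0,0],(v-K[1,2])/K[1,1]])
    s=cv2.undistortPoints(np.array([[[u,v]]],float),K,np.array([c["k1"],0,0,0.]))[0,0]
    d=np.array([s[0],s[1],1.])
    if name=="wrist":
        R=Rot.from_euler("xyz",obs["eef_rot"]).as_matrix();M=c["mount"]
        return R@M[:3,3]+obs["ee_pos"], R@M[:3,:3]@d
    R=cv2.Rodrigues(c["rvec"])[0]
    return -R.T@c["tvec"], R.T@d
def onz(name,u,v,z,obs=None):
    o,d=ray(name,u,v,obs); return o+d*(z-o[2])/d[2]
def proj(name,P,obs=None):
    c=vision.camera_info(name);K=c["camera_matrix"];P=np.array(P,float)
    if name=="wrist":
        R=Rot.from_euler("xyz",obs["eef_rot"]).as_matrix();M=c["mount"]
        T=(P-obs["ee_pos"])@R; X=(T-M[:3,3])@M[:3,:3]; rv=tv=np.zeros(3)
        return cv2.projectPoints(X.reshape(-1,1,3),rv,tv,K,np.array([c["k1"],0,0,0.]))[0][:,0]
    return cv2.projectPoints(P.reshape(-1,1,3),c["rvec"],c["tvec"],K,np.array([c["k1"],0,0,0.]))[0][:,0]
E
python3 - <<'E'
import cv2
from h import *
t=cv2.imread("pics/top0.png"); s=cv2.imread("pics/scene0.png")
cv2.imwrite("pics/z1.png",cv2.resize(t[150:240,190:350],None,fx=5,fy=5,interpolation=cv2.INTER_CUBIC))
cv2.imwrite("pics/z2.png",cv2.resize(t[180:240,340:460],None,fx=6,fy=6,interpolation=cv2.INTER_CUBIC))
cv2.imwrite("pics/z3.png",cv2.resize(s[180:300,170:410],None,fx=3.3,fy=3.3,interpolation=cv2.INTER_CUBIC))
for u,v in [(211,174),(208,196),(370,220),(407,209),(312,185),(282,203)]: print((u,v),onz("top",u,v,.0),onz("top",u,v,.098))
for u,v in [(387,190),(185,252),(193,272)]: print("s",(u,v),onz("scene",u,v,.055),onz("scene",u,v,.098))
E
```

```text
(211, 174) [0.61826638 0.41261411 0.        ] [0.60504802 0.38600977 0.098     ]
(208, 196) [0.53891266 0.42003624 0.        ] [0.53106572 0.3929295  0.098     ]
(370, 220) [ 0.46552544 -0.15885345  0.        ] [ 0.46264604 -0.14677545  0.098     ]
(407, 209) [ 0.5072066  -0.29083727  0.        ] [ 0.50150583 -0.26982535  0.098     ]
(312, 185) [0.58587008 0.04938715 0.        ] [0.57484461 0.04736945 0.098     ]
(282, 203) [0.5194494  0.15438495 0.        ] [0.51291991 0.14526001 0.098     ]
s (387, 190) [ 0.49419057 -0.18010416  0.055     ] [ 0.46576244 -0.15439103  0.098     ]
s (185, 252) [0.61308107 0.39669432 0.055     ] [0.57979063 0.39881792 0.098     ]
s (193, 272) [0.54339036 0.40262654 0.055     ] [0.51295009 0.40450753 0.098     ]
```

View pics/z1.png

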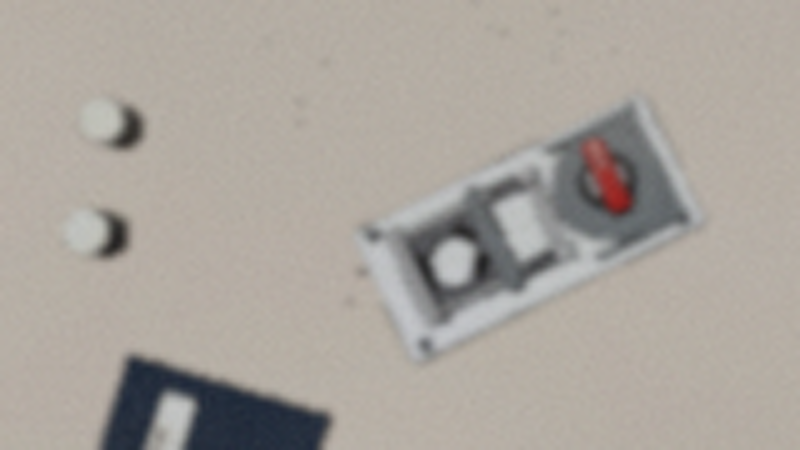

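View pics/z2.png

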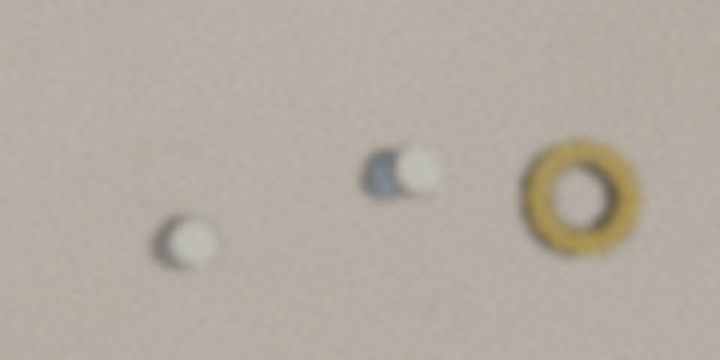

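View pics/z3.png

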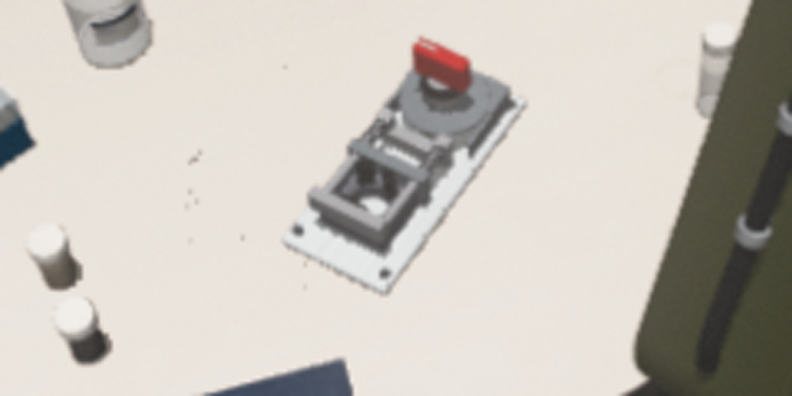

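Emit:
play_rows --moves '[{"claw":1,"linear":[56,-19,0],"turn":[0,0,0]},{"claw":1,"linear":[112,-39,0],"turn":[0,0,0]},{"claw":1,"linear":[168,-58,0],"turn":[0,0,0]},{"claw":1,"linear":[224,-77,0],"turn":[0,0,0]},{"claw":1,"linear":[280,-97,0],"turn":[0,0,0]},{"claw":1,"linear":[336,-116,0],"turn":[0,0,0]},{"claw":1,"linear":[391,-135,0],"turn":[0,0,0]},{"claw":1,"linear":[391,-135,0],"turn":[0,0,0]}]'

```text
time_s: 1.15
ee_pos: [0.5039, -0.2678, 0.2046]
eef_rot: [-3.14, 0.0, 0.325]
force: [0.3, -1.1, -0.2]
grip_width: 0.0942
```

```bash
cat > snap.py <<'E'
import sys
from h import *
n=sys.argv[1]
o=get_obs();
for c in sys.argv[2:]: cv2.imwrite(f"pics/{c}{n}.png",vision.camera(c))
np.save(f"pics/o{n}.npy",o,allow_pickle=True); print(o)
E
python3 snap.py 1 wrist top
```

```text
{'time_s': 1.15, 'qpos': array([-5.53134578e-01,  3.47465246e-01,  1.46042368e+00,  9.52182085e-04,
        1.33506848e+00,  6.92384329e-01]), 'joint_vel': array([-0.07531418, -0.02647468,  0.03580499, -0.01267844, -0.00213387,
       -0.04833078]), 'tau': array([ 3.52566764e+00, -5.55419719e+01, -3.69302273e+01,  3.26365605e-01,
       -2.37974018e-03,  8.49757567e-01]), 'ee_pos': array([ 0.5038962 , -0.26781014,  0.20455116]), 'eef_rot': array([-3.13995125e+00,  1.58868095e-04,  3.25054535e-01]), 'force': array([ 0.2507149 , -1.10061728, -0.17823917]), 'moment': array([-0.00691472,  0.0346098 ,  0.04141993]), 'grip_width': 0.09417035635895135}
```

View pics/wrist1.png

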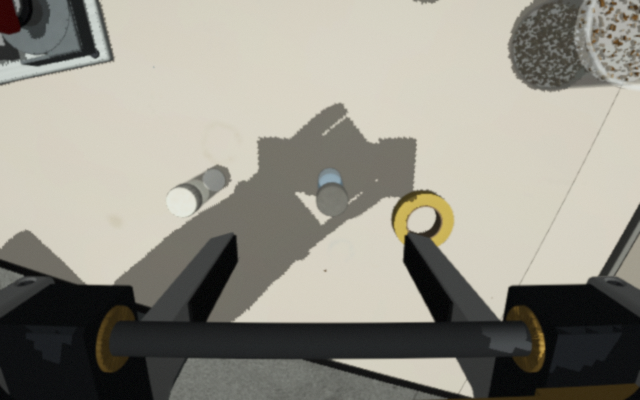

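Run:
```python
from h import *
o=np.load("pics/o1.npy",allow_pickle=True).item()
im=cv2.imread("pics/wrist1.png"); cv2.imwrite("pics/z4.png",cv2.resize(im[150:240,150:480],None,fx=2.4*1,fy=2.4,interpolation=cv2.INTER_CUBIC))
z=im[155:230,300:365]; cv2.imwrite("pics/z5.png",cv2.resize(z,None,fx=8,fy=8,interpolation=cv2.INTER_CUBIC))
print(onz("wrist",332,200,.098,o), onz("top",409.7,208.2,.098))
print("knob",onz("top",311.4,185.2,.096),"sock",onz("top",281,202,.01))
c=[onz("top",190+a/5,150+b/5,.01) for a,b in [(637,95),(705,220),(420,362),(358,228)]]
print(np.mean(c,0),c)
```

```text
[ 0.50590863 -0.27752113  0.098     ] [ 0.50434759 -0.27887732  0.098     ]
knob [0.57435943 0.04938911 0.096     ] sock [0.52224042 0.15707911 0.01      ]
[0.54745404 0.10469541 0.01      ] [array([0.64223591, 0.03131591, 0.01      ]), array([ 0.55421203, -0.01857226,  0.01      ]), array([0.44991591, 0.17972219, 0.01      ]), array([0.5434523 , 0.22631583, 0.01      ])]
```

View pics/z5.png

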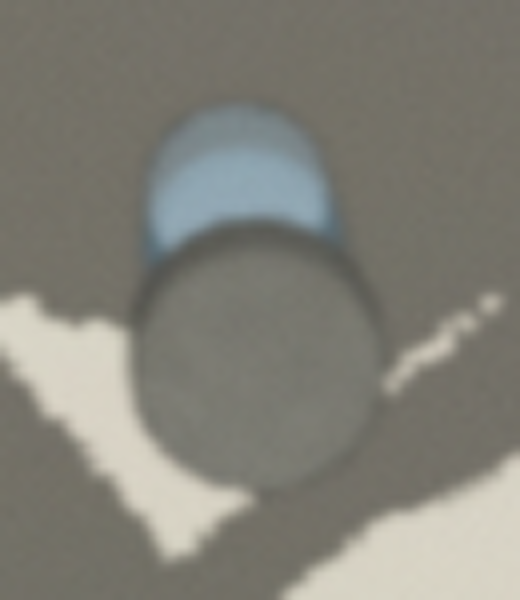

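Emit:
play_rows --force 12 --moves '[{"claw":1,"linear":[-2,10,10],"turn":[0,0,0]},{"claw":0.8,"linear":[-2,10,55],"turn":[0,0,0]},{"claw":0.7,"linear":[-2,10,100],"turn":[0,0,0]},{"claw":0.6,"linear":[-2,10,135],"turn":[0,0,0]},{"claw":0.6,"linear":[-2,10,151],"turn":[0,0,0]},{"claw":0.6,"linear":[-2,10,151],"turn":[0,0,0]},{"claw":0.6,"linear":[-2,10,151],"turn":[0,0,0]}]'

```text
time_s: 2.12
ee_pos: [0.5033, -0.2808, 0.0551]
eef_rot: [3.141, -0.001, 0.321]
force: [-0.1, -0.9, -0.0]
grip_width: 0.0566
```

```bash
python3 snap.py 2 wrist | head -c 0
python3 - <<'E'
from h import *
o=get_obs();R=Rot.from_euler("xyz",o["eef_rot"]).as_matrix()
print(o["ee_pos"],o["eef_rot"],o["grip_width"],"err tool mm",1e3*R.T@(np.array([.5055,-.2775,.053])-o["ee_pos"]))
E
```

```text
[ 0.50337729 -0.28071943  0.05520257] [ 3.14117749e+00 -8.06002308e-04  3.21545170e-01] 0.05620515424021715 err tool mm [ 3.02958879 -2.38449347  2.20402053]Exception ignored on flushing sys.stdout:
BrokenPipeError: [Errno 32] Broken pipe
```

View pics/wrist2.png

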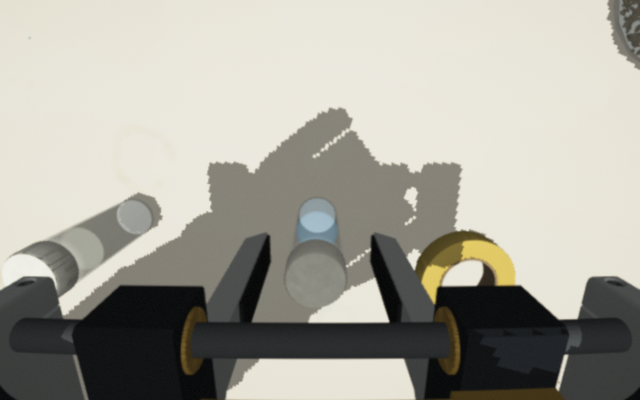

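Run:
```python
from h import *
o=get_obs();R=Rot.from_euler("xyz",o["eef_rot"]).as_matrix()
p=onz("wrist",316,272,.098,o);print(p,1e3*R.T@(p-o["ee_pos"]), o["joint_vel"])
```

```text
[ 0.50889388 -0.27679457  0.098     ] [  6.50873646  -1.96251274 -42.79301857] [ 0.00336533 -0.00049279  0.00255368 -0.00020018 -0.0023661   0.00084466]
```

Emit:
play_rows --force 12 --moves '[{"claw":0.6,"linear":[4,-2,2],"turn":[0,0,0]},{"claw":0.6,"linear":[4,-2,2],"turn":[0,0,0]},{"claw":0.4,"linear":[4,-2,2],"turn":[0,0,0]},{"claw":0.2,"linear":[4,-2,2],"turn":[0,0,0]},{"claw":0.2,"linear":[4,-2,2],"turn":[0,0,0]},{"claw":0.2,"linear":[4,-2,2],"turn":[0,0,0]},{"claw":0.2,"linear":[4,-2,2],"turn":[0,0,0]}]'

```text
time_s: 3.05
ee_pos: [0.5066, -0.2776, 0.0532]
eef_rot: [3.141, -0.001, 0.322]
force: [0.9, -0.2, -0.3]
grip_width: 0.0278
```

```bash
python3 snap.py 3 wrist
```

```text
{'time_s': 3.05, 'qpos': array([-5.64841029e-01,  5.25580743e-01,  1.58295469e+00,  4.07448285e-04,
        1.03223031e+00,  6.84191498e-01]), 'joint_vel': array([ 3.01322584e-04, -3.01361136e-04,  1.37467784e-03, -9.72212242e-04,
        3.20862707e-05,  9.38322183e-04]), 'tau': array([ 4.61642817e-02, -6.06928682e+01, -3.03518879e+01,  8.42972961e-02,
       -4.07959870e-02, -7.07096042e-04]), 'ee_pos': array([ 0.5065512 , -0.27756617,  0.05317677]), 'eef_rot': array([ 3.14117306e+00, -7.93806419e-04,  3.21555129e-01]), 'force': array([ 0.9123025 , -0.20992203, -0.33161108]), 'moment': array([-0.01722463,  0.0266466 , -0.03840507]), 'grip_width': 0.027752257424741564}
```

View pics/wrist3.png

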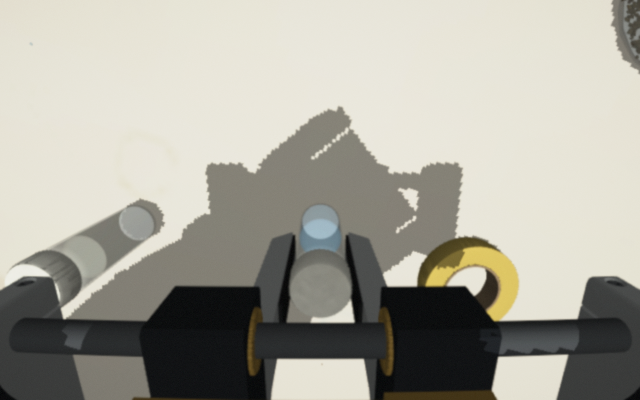

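Emit:
play_rows --force 12 --moves '[{"claw":0.2,"linear":[0,0,-15],"turn":[0,0,0]},{"claw":0.2,"linear":[0,0,-50],"turn":[0,0,0]},{"claw":0.2,"linear":[0,0,-100],"turn":[0,0,0]},{"claw":0.2,"linear":[0,0,-150],"turn":[0,0,0]},{"claw":0.2,"linear":[0,0,-170],"turn":[0,0,0]},{"claw":0.2,"linear":[0,0,-170],"turn":[0,0,0]}]'

```text
time_s: 3.85
ee_pos: [0.5068, -0.2778, 0.2253]
eef_rot: [3.138, -0.003, 0.322]
force: [-0.3, -0.2, -0.6]
grip_width: 0.0278
```

```bash
python3 snap.py 4 wrist
python3 - <<'E'
from h import *
t=cv2.imread("pics/top1.png"); cv2.imwrite("pics/z6.png",cv2.resize(t[160:225,250:340],None,fx=8,fy=8,interpolation=cv2.INTER_CUBIC))
E
```

```text
{'time_s': 3.85, 'qpos': array([-5.64938586e-01,  3.45704053e-01,  1.41428085e+00,  3.44191318e-04,
        1.37721551e+00,  6.84168471e-01]), 'joint_vel': array([ 0.00086681,  0.03912474,  0.04965217,  0.00077072, -0.02820323,
       -0.00142192]), 'tau': array([ 2.41030357e-02, -5.94639015e+01, -3.85287309e+01,  7.07330299e-02,
        4.54392415e-01,  6.99334487e-05]), 'ee_pos': array([ 0.50678405, -0.2777842 ,  0.22534275]), 'eef_rot': array([ 3.13840257e+00, -3.03797848e-03,  3.21628643e-01]), 'force': array([-0.28751569, -0.22644929, -0.61398172]), 'moment': array([-0.04590369, -0.02274868, -0.00472283]), 'grip_width': 0.027783316873000913}
```

View pics/wrist4.png

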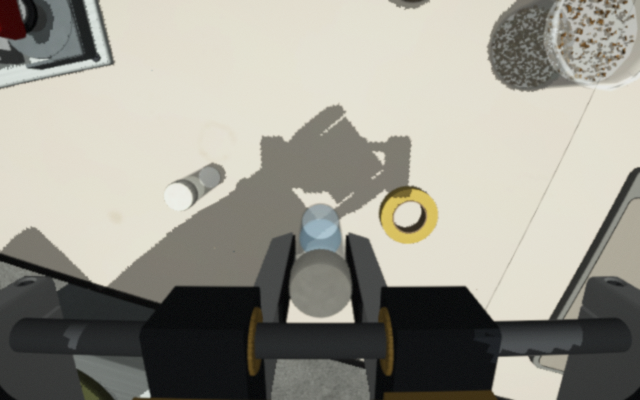

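View pics/z6.png

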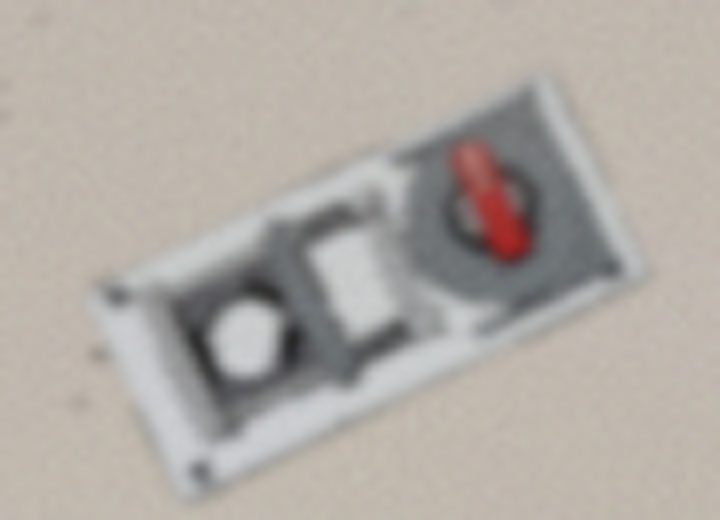

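Emit:
play_rows --moves '[{"claw":0.2,"linear":[7,-40,0],"turn":[0,0,0]},{"claw":0.2,"linear":[16,-95,0],"turn":[0,0,0]},{"claw":0.2,"linear":[26,-150,0],"turn":[0,0,0]},{"claw":0.2,"linear":[35,-205,0],"turn":[0,0,0]},{"claw":0.2,"linear":[44,-260,0],"turn":[0,0,0]},{"claw":0.2,"linear":[53,-310,0],"turn":[0,0,0]},{"claw":0.2,"linear":[59,-350,0],"turn":[0,0,0]},{"claw":0.2,"linear":[59,-350,0],"turn":[0,0,0]}]'

```text
time_s: 4.9
ee_pos: [0.4507, 0.0751, 0.2222]
eef_rot: [3.141, 0.001, 0.325]
force: [-0.5, 0.4, -0.6]
grip_width: 0.0278
```

Emit:
play_rows --moves '[{"claw":0.2,"linear":[0,0,0],"turn":[0,0,0]},{"claw":0.2,"linear":[0,0,0],"turn":[0,0,0]}]'

```text
time_s: 5.15
ee_pos: [0.4507, 0.0743, 0.2217]
eef_rot: [3.141, 0.001, 0.324]
force: [1.1, -0.6, -1.0]
grip_width: 0.0275
```

```bash
python3 snap.py 5 wrist
```

```text
{'time_s': 5.15, 'qpos': array([ 8.35222811e-02,  7.73053271e-02,  1.74696222e+00, -6.76757446e-04,
        1.31867032e+00,  1.33066704e+00]), 'joint_vel': array([-0.00272903, -0.00250311, -0.00495761,  0.00023209,  0.00133965,
        0.00349541]), 'tau': array([ 5.39433137e-01, -4.02420938e+01, -3.54293525e+01,  4.92177950e-02,
       -6.94124540e-02, -4.70620813e-03]), 'ee_pos': array([0.45071542, 0.07428261, 0.22168756]), 'eef_rot': array([3.14127626e+00, 1.46247805e-03, 3.23820599e-01]), 'force': array([ 1.07106954, -0.55477359, -0.98676577]), 'moment': array([-0.02444524, -0.03563041, -0.04027251]), 'grip_width': 0.027510365698427082}
```

View pics/wrist5.png

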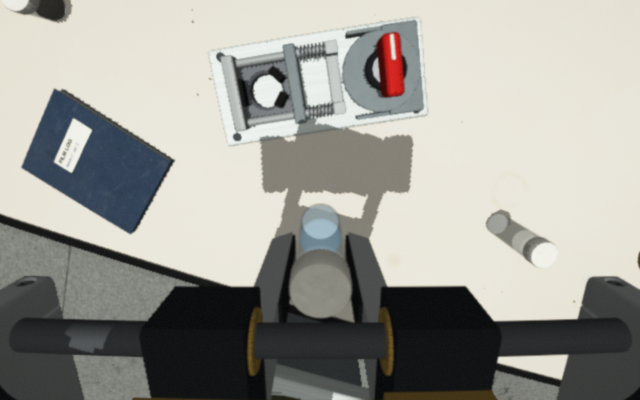

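Run:
```python
from h import *
im=cv2.imread("pics/wrist5.png"); cv2.imwrite("pics/z7.png",cv2.resize(im[5:155,200:440],None,fx=3.3,fy=3.3,interpolation=cv2.INTER_CUBIC))
hsv=cv2.cvtColor(im,cv2.COLOR_BGR2HSV)
m=cv2.inRange(hsv,(170,120,60),(180,255,255))|cv2.inRange(hsv,(0,120,60),(8,255,255))
m[:, :340]=0;m[120:]=0
c=max(cv2.findContours(m,0,2)[0],key=cv2.contourArea);print(cv2.minAreaRect(c),cv2.boundingRect(c))
```

```text
((390.7959289550781, 64.18128967285156), (63.323524475097656, 24.013431549072266), 83.92753601074219) (377, 32, 27, 65)
```

View pics/z7.png

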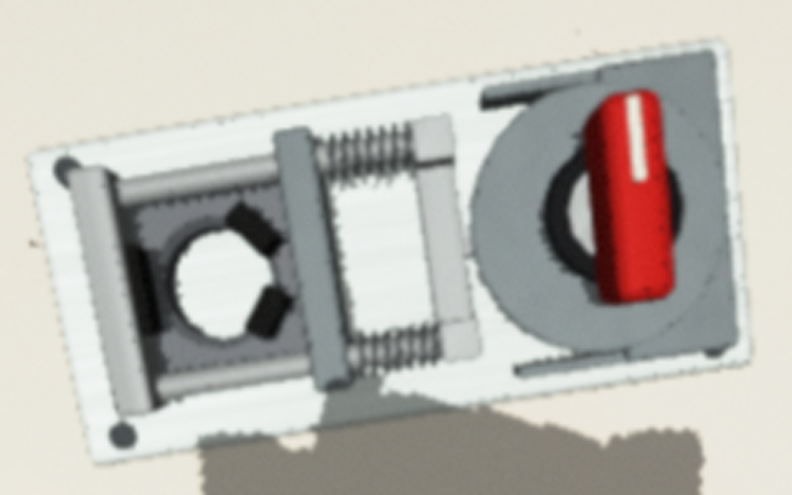

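Run:
```python
from h import *
o=np.load("pics/o5.npy",allow_pickle=True).item()
f=lambda a,b,z:onz("wrist",200+a/3.3,5+b/3.3,z,o)
TL,TR,BR,BL=[f(a,b,.01) for a,b in [(28,153),(725,38),(750,362),(95,463)]]
print([np.linalg.norm(a-b) for a,b in [(TL,TR),(TR,BR),(BR,BL),(BL,TL)]])
ctr=(TL+TR+BR+BL)/4; y=(TL+BL-TR-BR)[:2]; y/=np.linalg.norm(y); print("ctr",ctr,"ydir",y,"psi x-axis",np.arctan2(-y[0],y[1]))
S=ctr[:2]+.06*y;K=ctr[:2]-.06*y;print("sock",S,"knob",K)
print("hole pix pred floor",(proj("wrist",[*S,.01],o)[0]-[200,5])*3.3,"mouth",(proj("wrist",[*S,.04],o)[0]-[200,5])*3.3)
print("knob top pred",(proj("wrist",[*K,.096],o)[0]-[200,5])*3.3)
a=f(633,98,.096);b=f(640,180,.096);d=a-b;print("mark dir",np.arctan2(d[1],d[0]),"knob top meas",f(640,195,.096))
p=onz("wrist",321,283,o["ee_pos"][2]+.045,o);R=Rot.from_euler("xyz",o["eef_rot"]).as_matrix();print("cap in tool",R.T@(p-o["ee_pos"]))
```

```text
[np.float64(0.22665904834059955), np.float64(0.10195178557258684), np.float64(0.22606299541526229), np.float64(0.10176486327249325)]
ctr [0.54724715 0.10691272 0.01      ] ydir [-0.45819249  0.88885299] psi x-axis 0.47596060003328117
sock [0.5197556 0.1602439] knob [0.5747387  0.05358154]
hole pix pred floor [217.84126737 286.19985607] mouth [202.86429307 282.10748163]
knob top pred [629.49405938 198.24383076]
mark dir 0.46058467913045614 knob top meas [0.57634637 0.05132759 0.096     ]
cap in tool [ 0.00232619  0.00023814 -0.04500338]
```

Emit:
play_rows --moves '[{"claw":0.2,"linear":[30,-19,0],"turn":[0,0,0]},{"claw":0.2,"linear":[65,-40,0],"turn":[0,0,0]},{"claw":0.2,"linear":[93,-58,10],"turn":[0,0,0]},{"claw":0.2,"linear":[93,-58,45],"turn":[0,0,0]},{"claw":0.2,"linear":[93,-58,80],"turn":[0,0,0]},{"claw":0.2,"linear":[93,-58,97],"turn":[0,0,0]},{"claw":0.2,"linear":[93,-58,97],"turn":[0,0,0]},{"claw":0.2,"linear":[93,-58,97],"turn":[0,0,0]}]'

```text
time_s: 6.2
ee_pos: [0.5211, 0.1587, 0.1261]
eef_rot: [3.141, -0.001, 0.323]
force: [-0.7, 0.2, -0.8]
grip_width: 0.0278
```

```bash
python3 snap.py 6 wrist scene top
python3 - <<'E'
from h import *
t=cv2.imread("pics/scene6.png"); cv2.imwrite("pics/z8.png",cv2.resize(t[180:275,240:340],None,fx=6,fy=6,interpolation=cv2.INTER_CUBIC))
E
```

```text
{'time_s': 6.2, 'qpos': array([ 2.28569794e-01,  3.65947854e-01,  1.62675570e+00, -4.96666307e-04,
        1.14802023e+00,  1.47634754e+00]), 'joint_vel': array([ 0.00111172, -0.00489576,  0.00027974,  0.00108051, -0.00282394,
        0.00268049]), 'tau': array([-9.36207594e-02, -5.35115147e+01, -3.22605836e+01,  1.73467712e-02,
       -7.73789291e-02, -2.14821936e-03]), 'ee_pos': array([0.52113664, 0.15868623, 0.12611149]), 'eef_rot': array([ 3.14105962e+00, -8.22215834e-04,  3.23222385e-01]), 'force': array([-0.68059317,  0.16286502, -0.80376366]), 'moment': array([ 0.01472874, -0.02126421, -0.0405761 ]), 'grip_width': 0.02775206661898005}
```

View pics/wrist6.png

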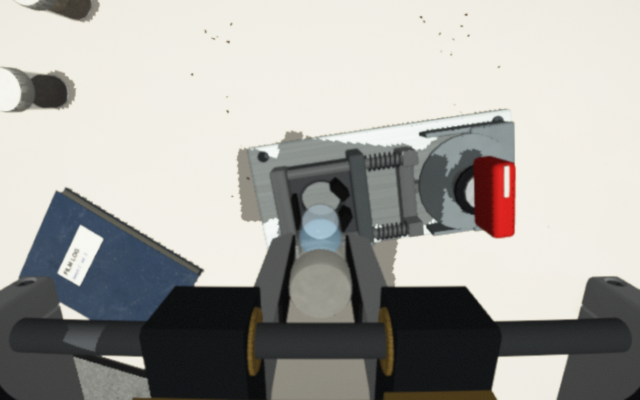

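View pics/z8.png

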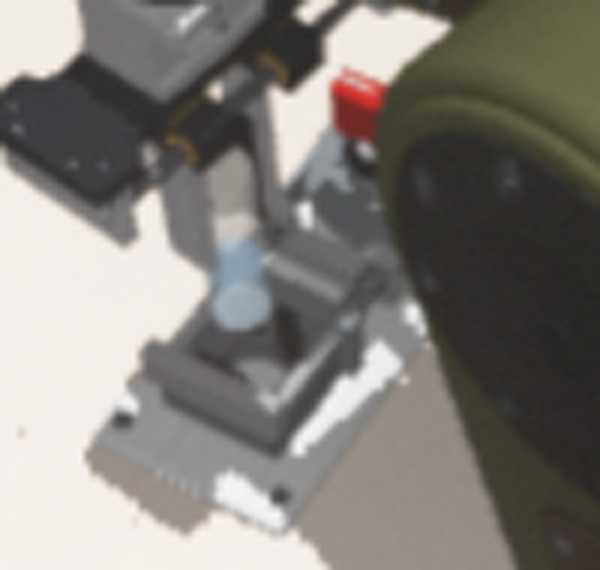

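Run:
```python
from h import *
t=cv2.imread("pics/wrist6.png"); cv2.imwrite("pics/z9.png",cv2.resize(t[140:320,240:400],None,fx=4,fy=4,interpolation=cv2.INTER_CUBIC)[:600*1+120][:, :])
cv2.imwrite("pics/z9.png",cv2.resize(t[145:255,255:385],None,fx=5,fy=5,interpolation=cv2.INTER_CUBIC))
```

```text
(no output)
```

View pics/z9.png

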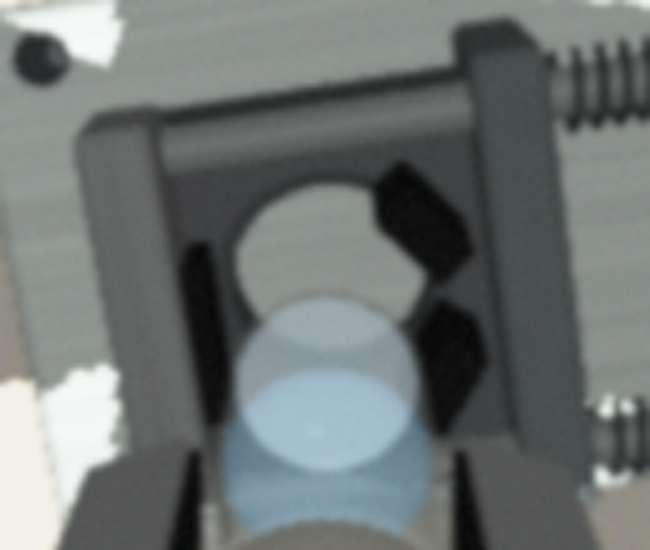

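Run:
```python
from h import *
o=np.load("pics/o6.npy",allow_pickle=True).item();R=Rot.from_euler("xyz",o["eef_rot"]).as_matrix()
g=lambda u,v,z:1e3*R.T@(onz("wrist",u,v,z,o)-o["ee_pos"])
f=lambda a,b,z:g(255+a/5,145+b/5,z)
print("vial bottom c",f(327,383,.073),"top/bot edges",f(327,296,.073),f(327,470,.073))
print("floor back edge",f(330,348,.01)," near edge @.01/.03/.04",f(330,183,.01),f(330,183,.03),f(330,183,.04))
print("L/R edges floor",f(235,266,.01),f(425,266,.01))
print("cap",g(320,283,.126+.045))
# rods: upper rod centre line at y~ (300,120) z .046
print("rod upper top", f(310,125,.046))
```

```text
vial bottom c [-2.70838060e+00 -1.45980131e-02  5.31092815e+01] top/bot edges [ 1.02394954e+01 -2.19906424e-02  5.31199236e+01] [-1.60382305e+01 -6.91522067e-03  5.30983256e+01]
floor back edge [-17.45550682   0.54101258 116.09748262]  near edge @.01/.03/.04 [ 13.01416139   0.5097792  116.12251863] [17.3045581   0.47013216 96.12601552] [19.44975645  0.45030864 86.12776397]
L/R edges floor [ -2.12088746 -16.43424585 116.10104265] [ -2.10733813  17.48451494 116.11913355]
cap [  2.262616    -0.19935231 -44.88677675]
rod upper top [29.82427515 -2.6389892  80.1346445 ]
```

Run:
```python
from h import *
o=np.load("pics/o6.npy",allow_pickle=True).item();R=Rot.from_euler("xyz",o["eef_rot"]).as_matrix()
p=onz("scene",240+241/6,180+305/6,.073);print("scene vial bottom",p,1e3*R.T@(p-o["ee_pos"]))
c=[onz("scene",170+a/3.3,180+b/3.3,.01) for a,b in [(284,241),(385,292),(526,100),(418,48)]];print(c)
m=(c[0]+c[1])/2; print("end mid",m)
# floor/socket in first scene picture z3 (375,205)
print("hole scene",onz("scene",170+373/3.3,180+205/3.3,.01))
```

```text
scene vial bottom [0.52302012 0.15515899 0.073     ] [ 0.62193696  3.91451409 53.11411412]
[array([0.53726383, 0.2293966 , 0.01      ]), array([0.44844553, 0.18347031, 0.01      ]), array([ 0.5534155, -0.0192538,  0.01     ]), array([0.65860632, 0.02987411, 0.01      ])]
end mid [0.49285468 0.20643346 0.01      ]
hole scene [0.52867091 0.14954894 0.01      ]
```

Emit:
play_rows --moves '[{"claw":0.2,"linear":[-1,0.5,8],"turn":[0,0,0]},{"claw":0.2,"linear":[-1,0.5,16],"turn":[0,0,0]},{"claw":0.2,"linear":[-1,0.5,24],"turn":[0,0,0]},{"claw":0.2,"linear":[-1,0.5,28],"turn":[0,0,0]},{"claw":0.2,"linear":[-1,0.5,28],"turn":[0,0,0]}]'

```text
time_s: 6.98
ee_pos: [0.52, 0.158, 0.0975]
eef_rot: [3.141, -0.0, 0.323]
force: [0.8, 0.5, -0.9]
grip_width: 0.0278
```

```bash
python3 snap.py 7 wrist
python3 - <<'E'
from h import *
t=cv2.imread("pics/wrist7.png")
cv2.imwrite("pics/z10.png",cv2.resize(t[145:325,245:395],None,fx=3.3,fy=3.3,interpolation=cv2.INTER_CUBIC))
E
```

```text
{'time_s': 6.975, 'qpos': array([ 2.27740692e-01,  3.99147884e-01,  1.65433603e+00, -5.26817289e-04,
        1.08805094e+00,  1.47528291e+00]), 'joint_vel': array([-0.00088126, -0.01013908, -0.00889667,  0.00347787,  0.00639092,
        0.00019877]), 'tau': array([-6.68218156e-03, -5.48072684e+01, -3.13731444e+01,  1.88365340e-02,
       -1.70758716e-01,  6.80019684e-05]), 'ee_pos': array([0.52002642, 0.15796254, 0.0974803 ]), 'eef_rot': array([ 3.14112265e+00, -1.29717687e-05,  3.23498650e-01]), 'force': array([ 0.8202462 ,  0.54376764, -0.91304147]), 'moment': array([ 0.0261632 , -0.01145769, -0.03122507]), 'grip_width': 0.02775322709312321}
```

View pics/z10.png

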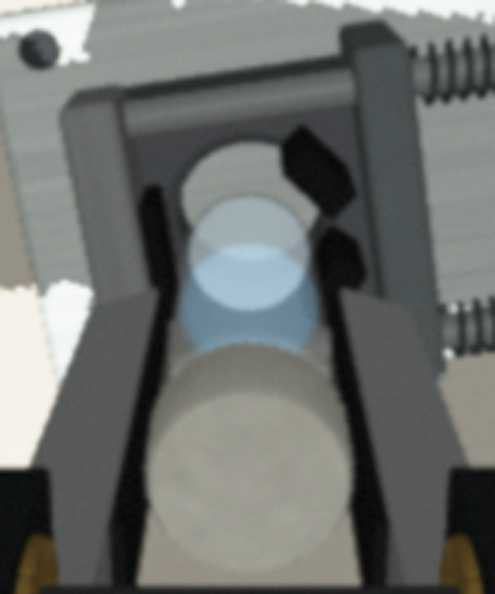

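Emit:
play_rows --moves '[{"claw":0.2,"linear":[0,0,5],"turn":[0,0,0]},{"claw":0.2,"linear":[0,0,10],"turn":[0,0,0]},{"claw":0.2,"linear":[0,0,14],"turn":[0,0,0]},{"claw":0.2,"linear":[0,0,14],"turn":[0,0,0]}]'

```text
time_s: 7.52
ee_pos: [0.52, 0.158, 0.0834]
eef_rot: [3.141, 0.0, 0.324]
force: [0.1, -0.7, -0.9]
grip_width: 0.028
```

```bash
python3 snap.py 8 wrist|tail -3
python3 - <<'E'
from h import *
t=cv2.imread("pics/wrist8.png")
cv2.imwrite("pics/z11.png",cv2.resize(t[145:325,245:395],None,fx=3.3,fy=3.3,interpolation=cv2.INTER_CUBIC))
E
```

```text
1.05902162e+00,  1.47528594e+00]), 'joint_vel': array([-1.02249541e-03, -6.44375961e-03, -6.91880677e-03, -6.54789321e-04,
        6.34885472e-03,  3.31076534e-05]), 'tau': array([-5.03093659e-03, -5.54453516e+01, -3.09001851e+01,  1.85297790e-02,
       -1.66491685e-01,  5.69701956e-05]), 'ee_pos': array([0.5199764 , 0.15797022, 0.08338532]), 'eef_rot': array([3.14114674e+00, 2.03103032e-04, 3.23544252e-01]), 'force': array([ 0.09220237, -0.6871864 , -0.88095733]), 'moment': array([0.06550701, 0.03614089, 0.02004835]), 'grip_width': 0.02797952894256646}
```

View pics/z11.png

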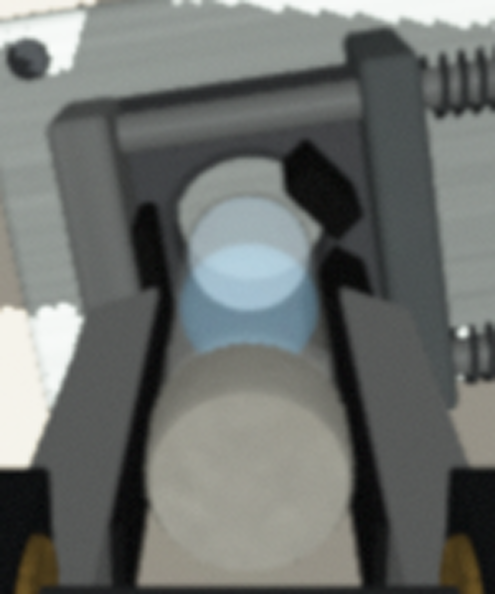

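Run:
```python
from h import *
o=np.load("pics/o8.npy",allow_pickle=True).item();R=Rot.from_euler("xyz",o["eef_rot"]).as_matrix()
g=lambda u,v,z:1e3*R.T@(onz("wrist",u,v,z,o)-o["ee_pos"])
f=lambda a,b,z:g(245+a/3.3,145+b/3.3,z)
print("vial bot edges",f(249,196,.03),f(249,308,.03),"lr",f(188,252,.03),f(310,252,.03))
print("rim",f(249,157,.03),f(249,157,.04),"left floor/rim",f(178,210,.03),f(178,210,.04),f(178,210,.01))
print("cap top edges",f(250,392,.128),f(250,572,.128),"lr",f(147,480,.128),f(350,480,.128))
print("bar L inner/outer at z.056", f(140,150,.056),"bar R",f(355,150,.056))
```

```text
vial bot edges [1.00219000e+01 1.67255307e-02 5.33832983e+01] [-1.56347948e+01  3.25535961e-02  5.33885163e+01] lr [ -2.63225844 -13.22427868  53.37996406] [-2.6202375  13.27269892 53.39177689]
rim [1.86261257e+01 1.14882087e-02 5.33815484e+01] [2.11084617e+01 7.69542558e-03 4.33810413e+01] left floor/rim [  6.88547991 -15.24288119  53.37713086] [  9.87136232 -14.59242684  43.37681327] [  0.91371509 -16.54378988  73.37776606]
cap top edges [ 11.34902432   0.12447662 -44.616935  ] [-15.81008753   0.14882767 -44.61140804] lr [ -1.58932867 -13.65525524 -44.6204517 ] [ -1.57385275  13.52448085 -44.60833513]
bar L inner/outer at z.056 [ 26.43192032 -20.52267743  27.37080349] bar R [26.4484096  19.95747185 27.38885064]
```

Emit:
play_rows --moves '[{"claw":0.2,"linear":[1,0,-3],"turn":[0,0,0]},{"claw":0.2,"linear":[3.5,0,-3],"turn":[0,0,0]},{"claw":0.2,"linear":[3.5,0,-3],"turn":[0,0,0]},{"claw":0.2,"linear":[3.5,0,2],"turn":[0,0,0]},{"claw":0.2,"linear":[3.5,0,6],"turn":[0,0,0]},{"claw":0.2,"linear":[3.5,0,8],"turn":[0,0,0]},{"claw":0.2,"linear":[3.5,0,8],"turn":[0,0,0]}]'

```text
time_s: 8.45
ee_pos: [0.5234, 0.1591, 0.0754]
eef_rot: [3.141, 0.0, 0.324]
force: [-0.4, -0.1, -1.0]
grip_width: 0.0279
```

```bash
python3 snap.py 9 wrist|tail -3
python3 - <<'E'
from h import *
t=cv2.imread("pics/wrist9.png")
cv2.imwrite("pics/z12.png",cv2.resize(t[145:325,245:395],None,fx=3.3,fy=3.3,interpolation=cv2.INTER_CUBIC))
E
```

```text
1.04587992e+00,  1.47590935e+00]), 'joint_vel': array([-6.30466106e-05, -4.55384052e-03, -5.13637500e-03,  8.56357344e-04,
        4.20645377e-03,  1.91077860e-03]), 'tau': array([-5.39225948e-03, -5.62062585e+01, -3.06733954e+01,  1.84032822e-02,
       -1.20636332e-01,  1.37737433e-05]), 'ee_pos': array([0.52337139, 0.15909414, 0.07544726]), 'eef_rot': array([3.14115514e+00, 8.48733340e-05, 3.23509212e-01]), 'force': array([-0.4492765 , -0.06090169, -1.04237747]), 'moment': array([-0.00339147, -0.04928217, -0.04583953]), 'grip_width': 0.027855819746745284}
```

View pics/z12.png

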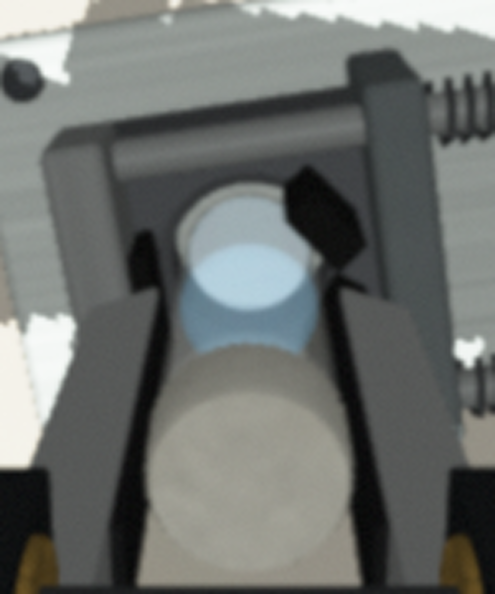

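Emit:
play_rows --moves '[{"claw":0.2,"linear":[0,0,3],"turn":[0,0,0]},{"claw":0.2,"linear":[0,0,6],"turn":[0,0,0]},{"claw":0.2,"linear":[0,0,9],"turn":[0,0,0]},{"claw":0.2,"linear":[0,0,11],"turn":[0,0,0]},{"claw":0.2,"linear":[0,0,11],"turn":[0,0,0]}]'

```text
time_s: 9.12
ee_pos: [0.5234, 0.1591, 0.0644]
eef_rot: [3.141, 0.0, 0.324]
force: [0.7, 0.5, -0.6]
grip_width: 0.028
```

Emit:
play_rows --moves '[{"claw":0.2,"linear":[0,0,1],"turn":[0,0,0]},{"claw":0.2,"linear":[0,0,1.2],"turn":[0,0,0]},{"claw":0.2,"linear":[0,0,1.2],"turn":[0,0,0]}]'

```text
time_s: 9.5
ee_pos: [0.5234, 0.1591, 0.0633]
eef_rot: [3.141, 0.0, 0.324]
force: [0.3, 0.2, -0.3]
grip_width: 0.0278
```

Emit:
play_rows --moves '[{"claw":0.35,"linear":[0,0,0],"turn":[0,0,0]},{"claw":0.45,"linear":[0,0,0],"turn":[0,0,0]},{"claw":0.6,"linear":[0,0,0],"turn":[0,0,0]},{"claw":0.7,"linear":[0,0,0],"turn":[0,0,0]},{"claw":0.7,"linear":[0,0,0],"turn":[0,0,0]}]'

```text
time_s: 10.12
ee_pos: [0.5234, 0.1591, 0.0633]
eef_rot: [3.141, 0.0, 0.324]
force: [-0.1, -0.2, -0.0]
grip_width: 0.0654
```

```bash
python3 snap.py 10 wrist|tail -1
```

```text
-7.22152297e-02, -1.05790648e-04]), 'ee_pos': array([0.52338393, 0.15908126, 0.06325129]), 'eef_rot': array([3.14115175e+00, 9.83959756e-05, 3.23543873e-01]), 'force': array([-0.12696906, -0.18208575, -0.04018454]), 'moment': array([-0.02280581,  0.00384481,  0.01566806]), 'grip_width': 0.06536611141383691}
```

View pics/wrist10.png

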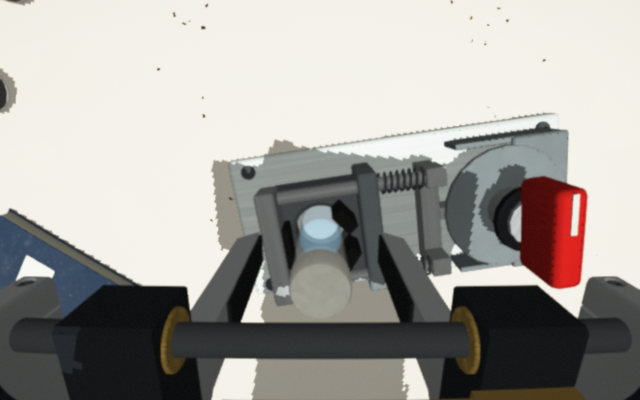

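Emit:
play_rows --moves '[{"claw":0.7,"linear":[0,0,-15],"turn":[0,0,0]},{"claw":0.7,"linear":[0,0,-60],"turn":[0,0,0]},{"claw":0.7,"linear":[0,0,-115],"turn":[0,0,0]},{"claw":0.7,"linear":[0,0,-130],"turn":[0,0,0]},{"claw":0.7,"linear":[0,0,-130],"turn":[0,0,0]}]'

```text
time_s: 10.8
ee_pos: [0.5236, 0.1592, 0.1943]
eef_rot: [3.141, -0.002, 0.324]
force: [-0.3, -0.4, -1.2]
grip_width: 0.0659
```

Emit:
play_rows --moves '[{"claw":0.7,"linear":[3,20,0],"turn":[0,0,-0.17]},{"claw":0.7,"linear":[8,60,0],"turn":[0,0,-0.34]},{"claw":0.7,"linear":[12,90,0],"turn":[0,0,-0.51]},{"claw":0.7,"linear":[16,118,0],"turn":[0,0,-0.68]},{"claw":0.7,"linear":[16,118,0],"turn":[0,0,-0.85]},{"claw":0.7,"linear":[16,118,0],"turn":[0,0,-1.02]},{"claw":0.7,"linear":[16,118,0],"turn":[0,0,-1.19]},{"claw":0.7,"linear":[16,118,0],"turn":[0,0,-1.36]}]'

```text
time_s: 11.8
ee_pos: [0.5756, 0.0524, 0.1924]
eef_rot: [-3.14, -0.0, 1.689]
force: [0.8, 0.5, 0.5]
grip_width: 0.0661
```

Emit:
play_rows --moves '[{"claw":0.7,"linear":[0,0,0],"turn":[0,0,-0.17]},{"claw":0.7,"linear":[0,0,0],"turn":[0,0,-0.34]},{"claw":0.7,"linear":[0,0,0],"turn":[0,0,-0.51]},{"claw":0.7,"linear":[0,0,0],"turn":[0,0,-0.68]},{"claw":0.7,"linear":[0,0,0],"turn":[0,0,-0.85]},{"claw":0.7,"linear":[0,0,0],"turn":[0,0,-1.02]},{"claw":0.7,"linear":[0,0,0],"turn":[0,0,-1.19]},{"claw":0.7,"linear":[0,0,0],"turn":[0,0,-1.36]}]'

```text
time_s: 12.8
ee_pos: [0.575, 0.0524, 0.1905]
eef_rot: [-3.141, -0.004, 3.055]
force: [0.5, -0.1, 0.3]
grip_width: 0.0659
```

Emit:
play_rows --moves '[{"claw":0.7,"linear":[0,0,0],"turn":[0,0,-0.17]},{"claw":0.7,"linear":[0,0,0],"turn":[0,0,-0.34]},{"claw":0.7,"linear":[0,0,0],"turn":[0,0,-0.51]},{"claw":0.7,"linear":[0,0,0],"turn":[0,0,-0.54]},{"claw":0.7,"linear":[0,0,0],"turn":[0,0,-0.54]}]'

```text
time_s: 13.42
ee_pos: [0.5747, 0.0523, 0.1896]
eef_rot: [3.139, -0.005, -2.691]
force: [0.4, -0.2, 0.4]
grip_width: 0.0658
```

```bash
python3 snap.py 11 wrist top
```

```text
{'time_s': 13.425, 'qpos': array([ 2.73652965e-02,  3.76102355e-01,  1.45696209e+00, -5.85165706e-05,
        1.31413353e+00, -1.99358058e+00]), 'joint_vel': array([ 0.00021215, -0.00540977, -0.0048105 , -0.00035707,  0.00129588,
        0.00866922]), 'tau': array([-3.94316245e-03, -5.71289992e+01, -3.49567044e+01, -4.56817006e-02,
        6.63626427e-02, -4.10251357e-01]), 'ee_pos': array([0.57466746, 0.05232826, 0.18959355]), 'eef_rot': array([ 3.1393443 , -0.00513496, -2.69142231]), 'force': array([ 0.4431915 , -0.1591436 ,  0.41527416]), 'moment': array([ 0.04910749, -0.10671065, -0.00186013]), 'grip_width': 0.06579663135339195}
```

View pics/wrist11.png

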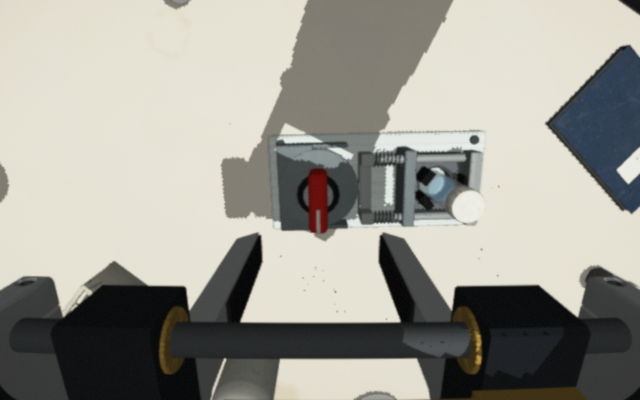

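Run:
```python
from h import *
o=np.load("pics/o11.npy",allow_pickle=True).item();R=Rot.from_euler("xyz",o["eef_rot"]).as_matrix()
im=cv2.imread("pics/wrist11.png")
hsv=cv2.cvtColor(im,cv2.COLOR_BGR2HSV)
m=cv2.inRange(hsv,(170,120,40),(180,255,255))|cv2.inRange(hsv,(0,120,40),(8,255,255))
m[:150]=0;m[250:]=0
c=max(cv2.findContours(m,0,2)[0],key=cv2.contourArea);r=cv2.minAreaRect(c);print(r,cv2.boundingRect(c))
cv2.imwrite("pics/z13.png",cv2.resize(im[155:245,265:375],None,fx=6,fy=6,interpolation=cv2.INTER_CUBIC))
```

```text
((317.5, 200.5), (63.0, 19.0), 90.0) (308, 169, 20, 64)
```

View pics/z13.png

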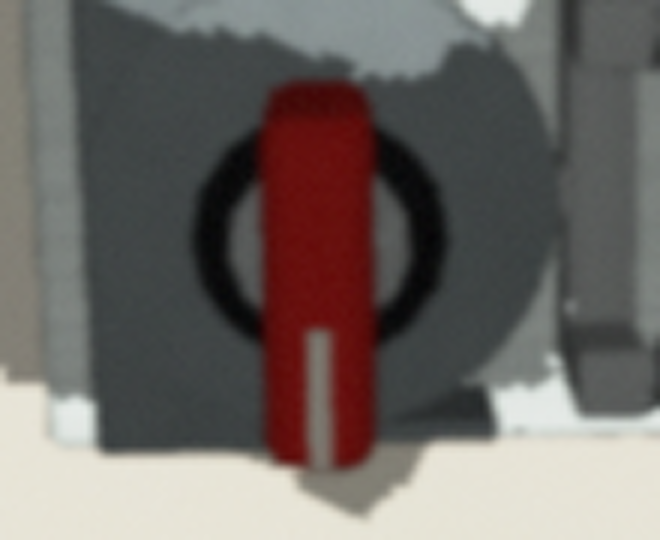

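Run:
```python
from h import *
o=np.load("pics/o11.npy",allow_pickle=True).item();R=Rot.from_euler("xyz",o["eef_rot"]).as_matrix()
p=onz("wrist",318.2,203.7,.096,o); print(p,1e3*R.T@(p-o["ee_pos"]))
p=onz("wrist",265+320/6,155+232/6,.062,o); print("flange",p,1e3*R.T@(p-o["ee_pos"]))
for a in (118,467): print(1e3*R.T@(onz("wrist",318.2,155+a/6,.096,o)-o["ee_pos"]))
```

```text
[0.57510276 0.05153658 0.096     ] [-0.52805149 -1.11264078 93.58980789]
flange [0.57488246 0.05149874 0.062     ] [ -0.48782614  -1.12729815 127.59051569]
[23.86414299 -1.08635838 93.71512128]
[-26.14699645  -1.14136021  93.45818965]
```

Emit:
play_rows --force 30 --moves '[{"claw":0.7,"linear":[-0.5,-1,40],"turn":[0,0,0]},{"claw":0.7,"linear":[-0.5,-1,75],"turn":[0,0,0]},{"claw":0.7,"linear":[-0.5,-1,105],"turn":[0,0,0]},{"claw":0.7,"linear":[-0.5,-1,119],"turn":[0,0,0]},{"claw":0.7,"linear":[-0.5,-1,119],"turn":[0,0,0]},{"claw":0.7,"linear":[-0.5,-1,119],"turn":[0,0,0]}]'

```text
time_s: 14.28
ee_pos: [0.5758, 0.0517, 0.0723]
eef_rot: [3.14, -0.003, -2.691]
force: [-0.6, -0.6, 0.5]
grip_width: 0.0659
```

```bash
python3 snap.py 12 wrist
```

```text
{'time_s': 14.275, 'qpos': array([ 2.61947416e-02,  5.02646996e-01,  1.56696367e+00, -4.92101709e-05,
        1.07494636e+00, -1.99481501e+00]), 'joint_vel': array([ 0.00029067, -0.00426584,  0.00173588, -0.00288134, -0.00146428,
       -0.00194251]), 'tau': array([-1.63476641e-02, -5.91394007e+01, -3.05097771e+01, -3.95308645e-02,
        6.73065567e-02,  1.33106194e-02]), 'ee_pos': array([0.57580485, 0.05168735, 0.07230358]), 'eef_rot': array([ 3.14041241e+00, -2.71963923e-03, -2.69135415e+00]), 'force': array([-0.61206489, -0.58805857,  0.49256591]), 'moment': array([ 0.11413962, -0.14903889, -0.03261579]), 'grip_width': 0.06594522487884982}
```

View pics/wrist12.png

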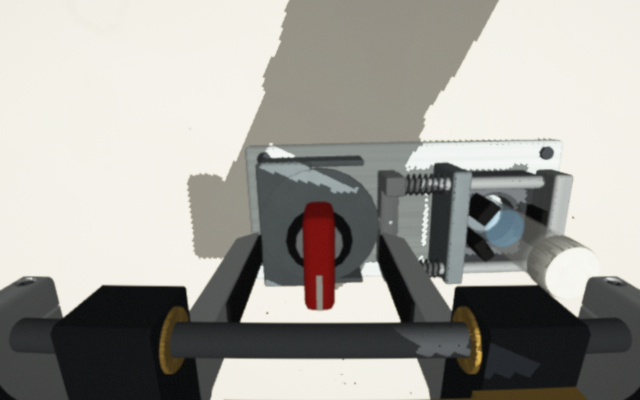

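Emit:
play_rows --force 30 --moves '[{"claw":0.5,"linear":[0.5,0,3],"turn":[0,0,0]},{"claw":0.3,"linear":[0.5,0,3],"turn":[0,0,0]},{"claw":0.1,"linear":[0.5,0,3],"turn":[0,0,0]},{"claw":0.1,"linear":[0.5,0,3],"turn":[0,0,0]},{"claw":0.1,"linear":[0.5,0,3],"turn":[0,0,0]},{"claw":0.1,"linear":[0.5,0,3],"turn":[0,0,0]}]'

```text
time_s: 15.08
ee_pos: [0.5756, 0.0508, 0.0694]
eef_rot: [-3.142, -0.002, -2.691]
force: [1.9, -4.6, -1.1]
grip_width: 0.0156
```

```bash
python3 snap.py 13 wrist; python3 -c "
from h import *
t=cv2.imread('pics/wrist13.png');cv2.imwrite('pics/z14.png',cv2.resize(t[130:300,230:600],None,fx=2.1,fy=2.1,interpolation=cv2.INTER_CUBIC))"
```

```text
{'time_s': 15.075, 'qpos': array([ 2.52202451e-02,  5.05669860e-01,  1.57019004e+00, -1.21497917e-03,
        1.06793271e+00, -1.99541716e+00]), 'joint_vel': array([-4.89004225e-04,  4.46821593e-05, -2.71639287e-04,  2.24123855e-04,
        2.52523723e-03,  3.12190490e-05]), 'tau': array([  2.73344904, -60.6014657 , -30.25879383,   0.96587766,
         0.56356447,   0.17124481]), 'ee_pos': array([0.57562217, 0.05084385, 0.06935516]), 'eef_rot': array([-3.14153025e+00, -2.44291871e-03, -2.69116494e+00]), 'force': array([ 1.86895204, -4.5762257 , -1.11582922]), 'moment': array([-0.76456006, -0.54967955,  0.18460749]), 'grip_width': 0.015642140922160947}
```

View pics/z14.png

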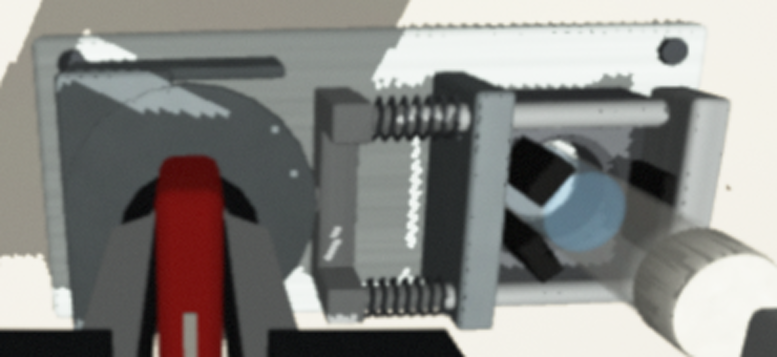

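Emit:
play_rows --moves '[{"claw":0.1,"linear":[0,0,0],"turn":[0,0,0.05]},{"claw":0.1,"linear":[0,0,0],"turn":[0,0,0.1]},{"claw":0.1,"linear":[0,0,0],"turn":[0,0,0.15]},{"claw":0.1,"linear":[0,0,0],"turn":[0,0,0.2]}]'

```text
time_s: 15.62
ee_pos: [0.5756, 0.0509, 0.0694]
eef_rot: [-3.141, -0.003, -2.892]
force: [-1.2, -0.3, 0.7]
grip_width: 0.0158
```

```bash
cat > st.py <<'E'
from h import *
o=get_obs(); print(o["time_s"],o["ee_pos"].round(4),"yaw",o["eef_rot"][2].round(4),"F",o["force"].round(1),"M",o["moment"].round(3),"tau6",o["tau"][5].round(3),"q6",o["qpos"][5].round(3),o["grip_width"].round(4))
E
python3 st.py
```

```text
Traceback (most recent call last):
  File "st.py", line 2, in <module>
    o=get_obs(); print(o["time_s"],o["ee_pos"].round(4),"yaw",o["eef_rot"][2].round(4),"F",o["force"].round(1),"M",o["moment"].round(3),"tau6",o["tau"][5].round(3),"q6",o["qpos"][5].round(3),o["grip_width"].round(4))
                                                                                                                                                                                               ^^^^^^^^^^^^^^^^^^^^^
AttributeError: 'float' object has no attribute 'round'
```

```bash
sed -i 's/o\["grip_width"\].round(4)/round(o["grip_width"],4)/' st.py; python3 st.py
```

```text
15.625 [0.5756 0.0509 0.0694] yaw -2.8923 F [-1.2 -0.3  0.7] M [ 0.264 -0.044  0.405] tau6 -0.461 q6 -1.794 0.0158
```

Emit:
play_rows --moves '[{"claw":0.1,"linear":[0,0,0],"turn":[0,0,0.03]},{"claw":0.1,"linear":[0,0,0],"turn":[0,0,0.06]}]'

```text
time_s: 15.88
ee_pos: [0.5755, 0.0509, 0.0693]
eef_rot: [-3.141, -0.003, -2.953]
force: [-0.4, 0.7, 0.2]
grip_width: 0.0156
```

```bash
python3 st.py
```

```text
15.875 [0.5755 0.0509 0.0693] yaw -2.9535 F [-0.4  0.7  0.2] M [ 0.297 -0.038  0.333] tau6 -0.173 q6 -1.733 0.0156
```

```bash
cat > look.py <<'E'
import sys
from h import *
n=sys.argv[1]; t=vision.camera("wrist"); cv2.imwrite(f"pics/wrist{n}.png",t)
cv2.imwrite(f'pics/y{n}.png',cv2.resize(t[120:330,230:600],None,fx=2.1,fy=2.1,interpolation=cv2.INTER_CUBIC))
E
python3 look.py 14; python3 st.py
```

```text
15.925 [0.5756 0.051  0.0694] yaw -2.9551 F [-0.1  0.   0.2] M [ 0.353 -0.104  0.263] tau6 -0.168 q6 -1.731 0.0157
```

View pics/y14.png

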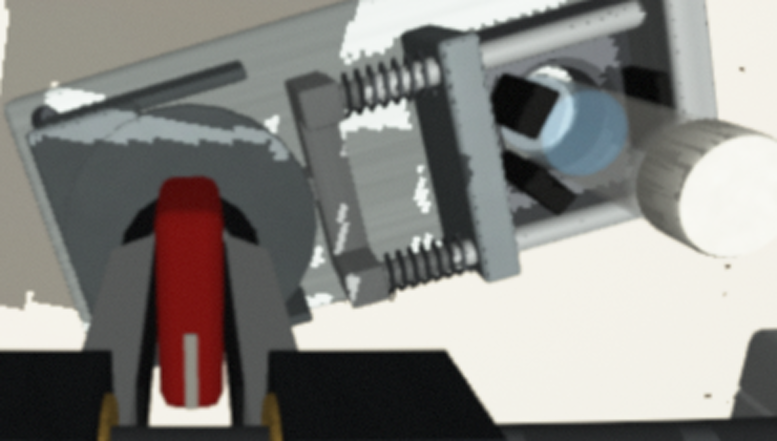

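Emit:
play_rows --moves '[{"claw":0.1,"linear":[0,0,0],"turn":[0,0,0.04]},{"claw":0.1,"linear":[0,0,0],"turn":[0,0,0.08]}]'

```text
time_s: 16.18
ee_pos: [0.5755, 0.051, 0.0693]
eef_rot: [-3.141, -0.002, -3.036]
force: [-1.2, 0.1, -0.1]
grip_width: 0.0159
```

```bash
python3 st.py
```

```text
16.175 [0.5755 0.051  0.0693] yaw -3.0361 F [-1.2  0.1 -0.1] M [ 0.352 -0.128  0.327] tau6 -0.311 q6 -1.65 0.0159
```

Emit:
play_rows --moves '[{"claw":0.1,"linear":[0,0,0],"turn":[0,0,0.04]},{"claw":0.1,"linear":[0,0,0],"turn":[0,0,0.08]}]'

```text
time_s: 16.42
ee_pos: [0.5755, 0.0511, 0.0694]
eef_rot: [-3.141, -0.002, -3.117]
force: [0.4, 1.3, 0.8]
grip_width: 0.016
```

```bash
python3 st.py
```

```text
16.425 [0.5755 0.0511 0.0694] yaw -3.1171 F [0.4 1.3 0.8] M [ 0.319 -0.1    0.313] tau6 -0.289 q6 -1.569 0.016
```

Emit:
play_rows --moves '[{"claw":0.1,"linear":[0,0,0],"turn":[0,0,0.03]},{"claw":0.1,"linear":[0,0,0],"turn":[0,0,0.06]}]'

```text
time_s: 16.68
ee_pos: [0.5755, 0.0512, 0.0693]
eef_rot: [-3.141, -0.002, 3.105]
force: [0.3, 1.7, 0.2]
grip_width: 0.0157
```

```bash
python3 st.py
```

```text
16.675 [0.5755 0.0512 0.0693] yaw 3.1047 F [0.3 1.7 0.2] M [ 0.369 -0.214  0.307] tau6 -0.188 q6 -1.508 0.0157
```

Emit:
play_rows --moves '[{"claw":0.1,"linear":[0,0,0],"turn":[0,0,0.03]},{"claw":0.1,"linear":[0,0,0],"turn":[0,0,0.06]}]'

```text
time_s: 16.92
ee_pos: [0.5755, 0.0512, 0.0694]
eef_rot: [-3.141, -0.002, 3.043]
force: [-0.1, 0.3, 0.0]
grip_width: 0.016
```

```bash
python3 st.py
```

```text
16.925 [0.5755 0.0512 0.0694] yaw 3.0429 F [-0.1  0.3  0. ] M [ 0.424 -0.163  0.312] tau6 -0.156 q6 -1.446 0.016
```

Emit:
play_rows --moves '[{"claw":0.1,"linear":[0,0,0],"turn":[0,0,0.03]},{"claw":0.1,"linear":[0,0,0],"turn":[0,0,0.06]}]'

```text
time_s: 17.18
ee_pos: [0.5755, 0.0513, 0.0693]
eef_rot: [-3.141, -0.002, 2.981]
force: [-0.2, 1.1, -0.0]
grip_width: 0.0158
```

```bash
python3 st.py
```

```text
17.175 [0.5755 0.0513 0.0693] yaw 2.9809 F [-0.2  1.1 -0. ] M [ 0.515 -0.182  0.338] tau6 -0.131 q6 -1.384 0.0158
```

Emit:
play_rows --moves '[{"claw":0.1,"linear":[0,0,0],"turn":[0,0,0.03]},{"claw":0.1,"linear":[0,0,0],"turn":[0,0,0.06]}]'

```text
time_s: 17.42
ee_pos: [0.5756, 0.0513, 0.0694]
eef_rot: [-3.141, -0.002, 2.919]
force: [0.0, 2.6, -0.4]
grip_width: 0.0161
```

```bash
python3 st.py
```

```text
17.425 [0.5756 0.0513 0.0694] yaw 2.9187 F [ 0.   2.6 -0.4] M [ 0.673 -0.259  0.199] tau6 -0.308 q6 -1.322 0.0161
```

Emit:
play_rows --moves '[{"claw":0.1,"linear":[0,0,0],"turn":[0,0,0.03]},{"claw":0.1,"linear":[0,0,0],"turn":[0,0,0.05]}]'

```text
time_s: 17.68
ee_pos: [0.5756, 0.0514, 0.0694]
eef_rot: [-3.141, -0.002, 2.867]
force: [-0.1, 2.5, -0.5]
grip_width: 0.0157
```

```bash
python3 st.py; python3 look.py 15;python3 st.py
```

```text
17.675 [0.5756 0.0514 0.0694] yaw 2.8669 F [-0.1  2.5 -0.5] M [ 0.739 -0.284 -0.018] tau6 -0.177 q6 -1.27 0.0157
17.725 [0.5757 0.0514 0.0694] yaw 2.8662 F [ 1.2  2.6 -0.7] M [ 0.741 -0.302 -0.053] tau6 -0.287 q6 -1.27 0.0158
```

View pics/y15.png

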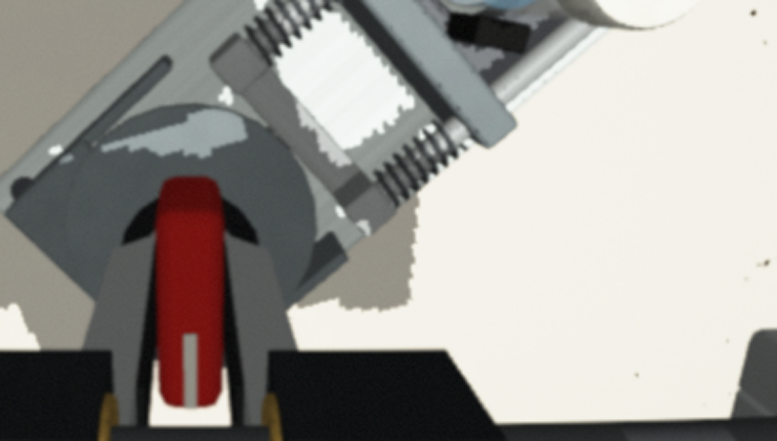

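Emit:
play_rows --moves '[{"claw":0.1,"linear":[0,0,0],"turn":[0,0,0.03]},{"claw":0.1,"linear":[0,0,0],"turn":[0,0,0.06]}]'

```text
time_s: 17.98
ee_pos: [0.5757, 0.0515, 0.0694]
eef_rot: [-3.141, -0.002, 2.804]
force: [1.0, 3.2, -0.6]
grip_width: 0.0158
```

```bash
python3 st.py
```

```text
17.975 [0.5757 0.0515 0.0694] yaw 2.8039 F [ 1.   3.2 -0.6] M [ 0.824 -0.295 -0.006] tau6 -0.555 q6 -1.207 0.0158
```

Emit:
play_rows --moves '[{"claw":0.1,"linear":[0,0,0],"turn":[0,0,0.03]},{"claw":0.1,"linear":[0,0,0],"turn":[0,0,0.05]}]'

```text
time_s: 18.23
ee_pos: [0.5756, 0.0516, 0.0693]
eef_rot: [-3.141, -0.002, 2.753]
force: [-0.4, 2.9, -0.6]
grip_width: 0.0158
```

```bash
python3 st.py; python3 look.py 16;python3 st.py
```

```text
18.225 [0.5756 0.0516 0.0693] yaw 2.7525 F [-0.4  2.9 -0.6] M [ 0.829 -0.242  0.157] tau6 -0.056 q6 -1.156 0.0158
18.275 [0.5756 0.0516 0.0694] yaw 2.7519 F [ 0.8  3.7 -1.3] M [ 0.811 -0.255  0.107] tau6 -0.108 q6 -1.155 0.0157
```

View pics/wrist16.png

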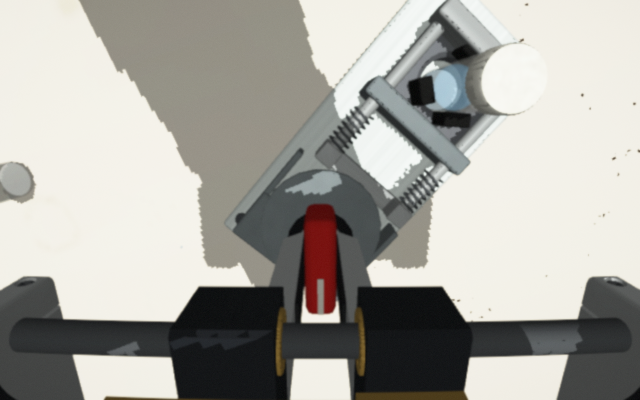

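Emit:
play_rows --moves '[{"claw":0.1,"linear":[0,0,0],"turn":[0,0,0.03]},{"claw":0.1,"linear":[0,0,0],"turn":[0,0,0.06]}]'

```text
time_s: 18.52
ee_pos: [0.5756, 0.0516, 0.0693]
eef_rot: [-3.141, -0.002, 2.69]
force: [1.1, 4.3, 0.3]
grip_width: 0.0158
```

```bash
python3 st.py; python3 -c "
from h import *
t=cv2.imread('pics/wrist16.png');cv2.imwrite('pics/z16.png',cv2.resize(t[0:250,300:560],None,fx=2.4,fy=2.4,interpolation=cv2.INTER_CUBIC))"
```

```text
18.525 [0.5756 0.0516 0.0693] yaw 2.6898 F [1.1 4.3 0.3] M [ 0.916 -0.342  0.199] tau6 -0.359 q6 -1.093 0.0158
```

View pics/z16.png

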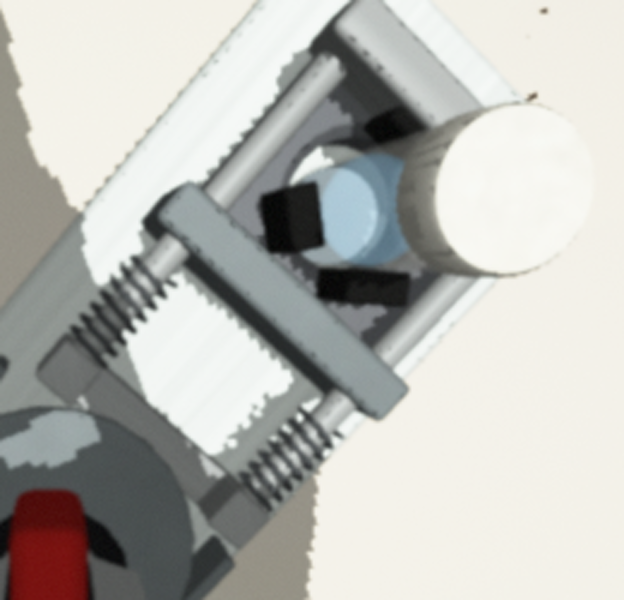

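Emit:
play_rows --moves '[{"claw":0.3,"linear":[0,0,0],"turn":[0,0,0]},{"claw":0.5,"linear":[0,0,0],"turn":[0,0,0]},{"claw":0.6,"linear":[0,0,0],"turn":[0,0,0]},{"claw":0.6,"linear":[0,0,0],"turn":[0,0,0]},{"claw":0.6,"linear":[0,0,-30],"turn":[0,0,0]},{"claw":0.6,"linear":[0,0,-80],"turn":[0,0,0]},{"claw":0.6,"linear":[0,0,-130],"turn":[0,0,0]},{"claw":0.6,"linear":[0,0,-150],"turn":[0,0,0]}]'

```text
time_s: 19.52
ee_pos: [0.5766, 0.0516, 0.2226]
eef_rot: [3.141, 0.002, 2.69]
force: [0.1, 0.1, 0.3]
grip_width: 0.0566
```

Emit:
play_rows --moves '[{"claw":0.6,"linear":[0,0,0],"turn":[0,0,0]},{"claw":0.6,"linear":[0,0,0],"turn":[0,0,0]}]'

```text
time_s: 19.77
ee_pos: [0.5763, 0.0516, 0.2216]
eef_rot: [3.141, 0.001, 2.69]
force: [0.5, -0.3, -0.7]
grip_width: 0.0564
```

```bash
python3 snap.py 17 wrist top scene |tail -2; python3 -c "
from h import *
t=cv2.imread('pics/wrist17.png');cv2.imwrite('pics/z17.png',cv2.resize(t[60:280,240:500],None,fx=2.7,fy=2.7,interpolation=cv2.INTER_CUBIC))
t=cv2.imread('pics/top17.png');cv2.imwrite('pics/z18.png',cv2.resize(t[150:240,190:350],None,fx=5,fy=5,interpolation=cv2.INTER_CUBIC))
"
```

```text
-0.00093849]), 'tau': array([ 2.18370178e-02, -5.83272243e+01, -3.69364500e+01,  1.83604384e-02,
        1.18120350e-01, -1.16688818e-03]), 'ee_pos': array([0.5763417 , 0.05155562, 0.22157599]), 'eef_rot': array([3.14106439e+00, 8.11922935e-04, 2.68988969e+00]), 'force': array([ 0.53955937, -0.29468348, -0.71474941]), 'moment': array([ 0.01196454, -0.1463552 , -0.02468235]), 'grip_width': 0.05637154455869146}
```

View pics/z17.png

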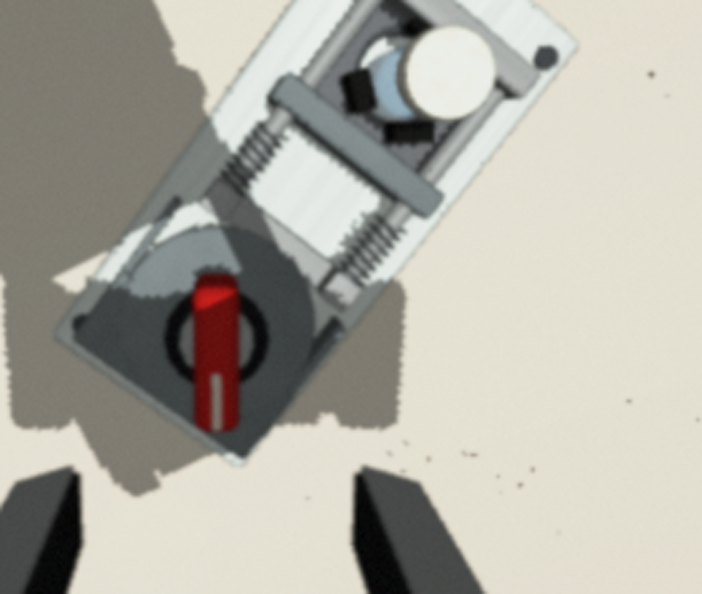

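View pics/wrist17.png

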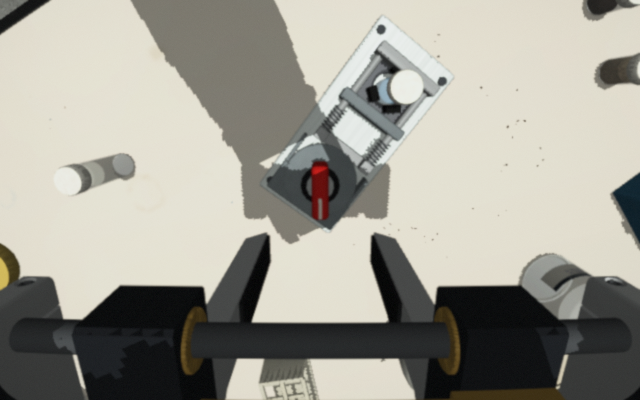

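View pics/top17.png

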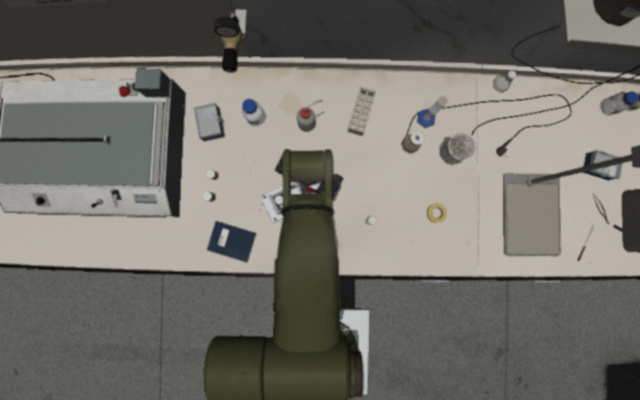

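```bash
python3 -c "
from h import *
t=cv2.imread('pics/wrist17.png');cv2.imwrite('pics/z19.png',cv2.resize(t[10:190,310:460],None,fx=3.3,fy=3.3,interpolation=cv2.INTER_CUBIC))
"
```

```text
(no output)
```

View pics/z19.png

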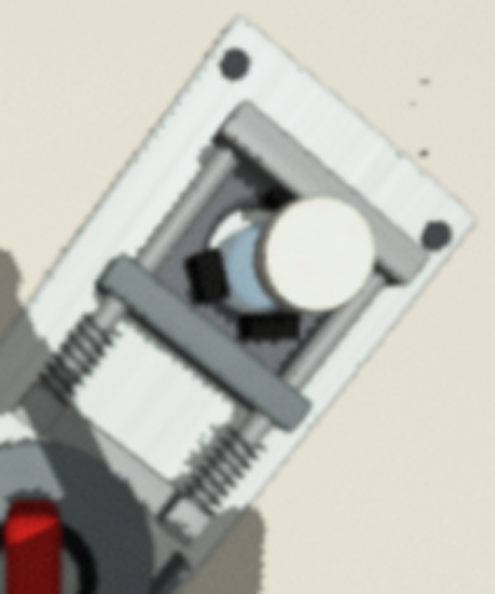

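Run:
```python
from h import *
yd=np.array([-.4582,.8889])
def y(n,off,s,pts,z):
    o=np.load(f"pics/o{n}.npy",allow_pickle=True).item()
    return np.mean([onz("wrist",off[0]+a/s,off[1]+b/s,z,o)[:2]@yd for a,b in pts])
b=[y(5,(200,5),3.3,[(70,170),(128,413)],.056),y(5,(200,5),3.3,[(275,130),(318,388)],.054)]
a=[y(17,(310,10),3.3,[(245,103),(425,250)],.056),y(17,(310,10),3.3,[(130,258),(310,405)],.054)]
print("before gap",b[0]-b[1],"after",a[0]-a[1],"travel",b[0]-b[1]-a[0]+a[1])
o=np.load("pics/o17.npy",allow_pickle=True).item()
print("cap centre",onz("wrist",310+320/3.3,10+253/3.3,.108,o),"vial bottom-ish")
print("white vial",onz("wrist",70,181,.098,o), "initial top",onz("top",372.2,220.3,.098))
t=cv2.imread("pics/top17.png");t0=cv2.imread("pics/top0.png")
for nm,(x0,x1,y0,y1) in dict(jars=(195,230,160,210),wv=(355,390,205,235),tape=(420,455,195,230)).items():
    print(nm,cv2.absdiff(t[y0:y1,x0:x1],t0[y0:y1,x0:x1]).max())
```

```text
before gap 0.05878189312746704 after 0.05385423644885745 travel 0.004927656678609588
cap centre [0.52328524 0.15670909 0.108     ] vial bottom-ish
white vial [ 0.46352092 -0.15124665  0.098     ] initial top [ 0.46179545 -0.15408438  0.098     ]
jars 11
wv 8
tape 11
```

Emit:
play_rows --moves '[{"claw":0.6,"linear":[10,15,-10],"turn":[0,0,0]},{"claw":0.6,"linear":[20,35,-30],"turn":[0,0,0]},{"claw":0.6,"linear":[30,50,-40],"turn":[0,0,0]},{"claw":0.6,"linear":[30,50,-40],"turn":[0,0,0]},{"claw":0.6,"linear":[30,50,-40],"turn":[0,0,0]}]'

```text
time_s: 20.55
ee_pos: [0.5709, 0.1094, 0.2607]
eef_rot: [-3.141, -0.001, 2.69]
force: [0.3, -0.0, -0.4]
grip_width: 0.0563
```

```bash
python3 snap.py 18 wrist |tail -2; python3 -c "
from h import *
t=cv2.imread('pics/wrist18.png');cv2.imwrite('pics/z20.png',cv2.resize(t[60:240,220:400],None,fx=3.3,fy=3.3,interpolation=cv2.INTER_CUBIC))
"
```

```text
0.00193754]), 'tau': array([ 9.02473982e-01, -5.73288596e+01, -3.71516526e+01,  5.53786266e-02,
        8.89375666e-02,  2.91634613e-02]), 'ee_pos': array([0.57087743, 0.10944659, 0.26065587]), 'eef_rot': array([-3.14105887e+00, -6.74863061e-04,  2.68999273e+00]), 'force': array([ 3.14575973e-01, -3.47105950e-04, -3.50282599e-01]), 'moment': array([ 0.01052134, -0.11271278, -0.0267124 ]), 'grip_width': 0.0562773591141935}
```

View pics/z20.png

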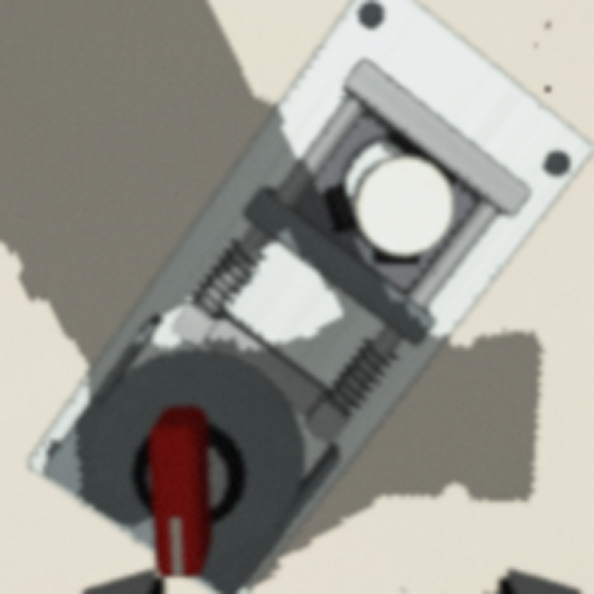

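Run:
```python
from h import *
yd=np.array([-.4582,.8889])
def y(n,off,s,pts,z):
    o=np.load(f"pics/o{n}.npy",allow_pickle=True).item()
    return np.mean([onz("wrist",off[0]+a/s,off[1]+b/s,z,o)[:2]@yd for a,b in pts])
B=lambda p,z:y(5,(200,5),3.3,p,z); A=lambda p,z:y(18,(220,60),3.3,p,z)
print("outer-bolt",B([(67,168),(123,435)],.01)-B([(70,170),(128,413)],.056), A([(371,15),(557,162)],.01)-A([(362,60),(529,188)],.056))
print("outer-V", B([(70,170),(128,413)],.056)-B([(275,130),(318,388)],.054), A([(362,60),(529,188)],.056)-A([(265,188),(432,315)],.054))
print("outer-V inner edge", B([(113,168),(157,408)],.056)-B([(275,130),(318,388)],.054), A([(348,92),(510,214)],.056)-A([(265,188),(432,315)],.054))
```

```text
outer-bolt 0.013227938370658048 0.017654215069503786
outer-V 0.058781896086517155 0.05212674950290558
outer-V inner edge 0.0481192144236207 0.04161147164799639
```

```bash
python3 -c "
from station import hand_in
print(hand_in())"
```

```text
the job is handed in; nothing more can be done
None
```

The blue vial is standing upright in the clamp socket, released, and the jaw has dropped and is gripping it. The job was handed in at about 20.6 s of the 58 s allowed.

- **Vial:** I gripped it at 12 N and lowered it into the socket after one 3.5 mm sideways correction. I felt no contact force on the way down.
- **Knob:** I turned it clockwise by about 0.90 rad in small steps. The turning moment held steady at about 0.3 N m. It fell to about zero, dipping slightly negative, once the knob had turned about 0.66 to 0.8 rad, which was the drop. It then came back to 0.2 N m, ordinary friction. I stopped there, by my estimate about 0.16 rad short of the notch's end wall, then opened the fingers and backed away.

**Last checks:**
- The knob stayed where I left it, and the vial is upright between the pad and the V faces.
- The top view shows the jars, white vial and tape roll unchanged.
- The arm is clear of everything.
- **Jaw travel:** my picture estimates ran from 4.4 to 6.7 mm, depending on the feature and view used. The lower ones fall short of the expected 6 to 8 mm. At about 1 mm per pixel that is within reading error, so I relied mainly on the moment pattern to judge that the drop was complete.

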